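# Crank up the cupboard sash and draw the tray out

## Robot

A 6-joint arm with a two-finger parallel gripper is mounted at the origin on the work surface. World frame = base frame: x ahead of the robot, y to its left, z up, the work surface at z = 0. Lengths are in mm, angles in degrees, forces in N, time in s.
With the tool pointing down it reaches from about 300 to 750 mm from the base axis. Payload 8.5 kg.
Tool frame: the origin (TCP) lies on the centre line of the jaws, within the pads' length; the fingertips stand 22 mm ahead of it and the grasp point (between the pads) lies 3 mm ahead of it; z points along the fingers, y is the direction in which the jaws open and shut (so a half turn about z gives the same grasp; the last joint's range is limited). The gripper opens to 85 mm and grips with 20 to 120 N. Pads are 22 mm wide; open, the fingers measure 114 mm over their backs; the gripper's body (76 mm by 85 mm) begins 54 mm behind the grasp point. The pads swing forward as they close: fully open they stand 13 mm farther back than shut.
Start: joints at [-86.477, 21.807, 74.336, -0, 83.858, -12.336], TCP at [150.298, -529.047, 253.322] pointing down, gripper open.
Joint ranges: [-178.18, 178.18], [-50.72, 133.34], [12.68, 142.11], [-81.47, 261.47], [9.98, 163.14], [-165.26, 165.26]. Speed limits (degrees/s): [136.94, 136.94, 180, 180, 180, 180].

## Interface

Orientations are given as a 3x3 rotation matrix whose columns are the frame's x, y, z axes.
In Python, from cell import * gives the robot as it stands.
- The arm moves only by the shell command python3 -m inch 'ROWS' [FORCE]. ROWS is JSON, a list that holds one entry, the list of rows, each a list of 7 numbers: the turn, a rotation vector about the world's x, y, z in units of 6 degrees (1.0 is 6 degrees), then the shift along the world's x, y, z in units of 40 mm (1.0 is 40 mm), then the closure, from 0 (fully open) to 1 (shut). In form: [[[rx, ry, rz, dx, dy, dz, jaw], ...]]. A call has 1 to 12 rows; each row is the pose to reach, as a shift and turn from the pose measured when the call began; what a row does not reach only later rows make up. A row lasts 1/12 s, in which the tool goes at most 41.7 mm and 7.16 degrees, less where a joint would pass 70% of its speed; a pose out of reach is approached as far as the arm can. A call with a gripper value outside its range is refused whole. The fingers move at their own pace and stop on an object; FORCE is the grip in N (left out, the last holds). Time passes only in rows, so rows that repeat a pose let the fingers close. It gives the time, the measured TCP pose, the force and the opening at its end, in the units of the state.
- sense(): the state, without advancing time (a new reading comes with each control period).
- grab_frame(name): name is "scene" or "top" or "wrist"; returns a dict with "pixels" (384x512x3 uint8, red, green, blue), "camera_matrix" (3x3 intrinsics, pixels), "camera_from_world" (4x4, takes a point from world to camera coordinates). Camera axes: x right, y down, z forward; pixel columns grow to the right and rows downward; lengths in mm; the calibration is good to about 2 mm. The wrist camera is an equidistant fisheye: a pixel r from the principal point sees the ray r / f radians off the axis. A picture is of the moment at which its call begins. There is no depth.
- sign_off(): hands the job in, once; it reports no verdict.
Trained networks look in the newest picture that a camera, given by its name, has taken for a name from the list of things; names that differ only in an ending like _2 or _b are one class to them, and where a whole thing is asked for, a point or a joint stands for the part that bears it (a point fixed in the world has none). Each returns a list of dicts, best first, with "p" (0 to 1); they miss things now and then, are a little off and sometimes report something else, mostly with a low value. They report only what shows in the picture. A call takes as long as a camera call. They do not tell look-alikes from the thing itself.
- find_in(camera, label): "xyz" ([x, y, z] in mm, in world coordinates, good to about 4 mm: the middle of the surface that is visible of it).
- masks_of(camera, label): "pixels" (384x512 bool, what is visible of it).
The state is a dict: "time_s": time; "q": joint angles; "joint_vel": joint speeds; "effort": joint torques, N m; "eef_pos": TCP position; "orientation": TCP orientation; "force": force on the tool from outside, world axes, zero at the start; "wrist_torque": the same for the moment, N m; "opening": opening from 0.0 (shut) to 1.0 (fully open).
Only numpy, scipy, OpenCV 4.12 (cv2) and the standard library are available. Lean on these libraries where they do the work, as an engineer would, in place of code of your own. Each camera call takes 0.05 s, during which the arm holds its last target.

## Task

Fit the loose crank fully down onto the square shaft of the cupboard's drive and wind it round to raise the sash right up to its stop (the last centimetre does not matter). Then reach under the sash and draw the specimen tray out onto the bench straight in front of the cupboard, flat and wholly clear of the sash line. Leave the crank on its shaft and the sash up, do not shove the sash itself by hand, and leave the other things on the bench as they are.

Things in the scene. Friction and masses are not known exactly. Their poses are not given: they have to be found in the camera images.
- crank_foot (a point): Loose steel crank, 115 mm long, 0.37 kg: a 36 mm square hub, 40 mm tall, with a 20 mm square hole right through from top to bottom, a flat arm level with the hub's underside and an upright grey knob at the arm's end. This point: centre of the hub's underside. z up along the hole, x along the arm from hub to knob; hub and hole sides are parallel to x and y. Starts flat on the bench, turned any way.
- crank_hub (a point): Centre of the crank's hub, 20 mm above its underside: the place to grip it, across y (36 mm), as those two sides are free for the fingers. The arm, 18 mm wide and 12 mm thick, leaves the side facing +x.
- crank_knob (a point): Middle of the crank's knob, 80 mm from the hole's axis, 42 mm above the hub's underside. An upright cylinder 25 mm in diameter and 55 mm tall (15 to 70 mm above the hub's underside). It spins freely on its pin, so a hand can hold it while the crank goes round.
- shaft_foot (a point): Where the crank seats: centre of the flat collar, 42 mm across, at the foot of the upright square shaft, 76 mm above the bench, on a grey gear housing 96 mm square. z up; x and y are those of the cupboard. The shaft turns clockwise seen from above to raise the sash, 87 mm a turn, 2.2 turns to the stop. It is stiff (2 to 3 N at the knob) and stays where it is left.
- shaft_top (a point): Top centre of the steel shaft, 30 mm above the collar. The shaft is 18 mm square (2 mm play in the crank's hole); its top 5 mm taper to 11 mm. How the square is turned differs each time and is NOT given by this frame: feel or look for it. The crank goes on in any of the four ways once its hole matches within about 6 degrees. A light press (under 10 N) with the crank does not turn the shaft.
- sash_line (a point): On the bench, midway between the two aluminium guide posts (390 mm tall, 240 mm apart) in which the sash slides. x points into the cupboard, z up. The drive shaft stands 100 mm before this line and 280 mm aside (-y). Behind the line is a clear box, 240 mm wide, 165 mm deep, 205 mm high inside, with the bench for its floor; there is no sill.
- sash (a joint): Height of the sash's lower edge above the bench in m: 0 to 0.03 at the start (shut), 0.190 at its stop. The sash is a clear pane 195 mm tall with aluminium rails, the lower one 16 mm thick. It moves with the shaft, is held up by the drive's friction, and must not itself be pushed with more than 10 N.
- tray_mid (a point): Centre of the open, empty steel specimen tray, 12 mm above its underside: 110 mm long (x), 100 mm wide (y), 24 mm high, walls 4 mm and floor 5 mm thick, 0.3 to 0.55 kg. It starts on the bench inside the cupboard, its front wall (at -55 mm in its x) 9 to 30 mm behind the sash line, nearly square to it. It slides on the bench when its front wall is pulled from inside.
- beaker: Glass beaker, 72 mm across, 95 mm tall; a bystander. Origin: centre of its underside.
- jar: Amber jar, 60 mm across, 85 mm tall; a bystander. Origin: centre of its underside.
- washbottle: White plastic bottle, 64 mm across, 190 mm tall; a bystander. Origin: centre of its underside.
- weight: Brass weight, 48 mm across, 50 mm tall; a bystander, standing between cupboard and gear housing. Origin: centre of its underside.
- driver: Screwdriver lying on the bench, 190 mm long; a bystander.
- mug: White mug, 80 mm across, 90 mm tall; a bystander. Origin: centre of its underside.
- spatula: Steel spatula lying on the bench near the robot, 180 mm long; a bystander.
Mind the look-alikes: they are no part of the job. Leave any blue or orange look-alike of the part that bears crank_foot alone.

How it is judged:
By the outcome, as a careful person would: the job done as asked, in the order asked, and still so for the second after the job is handed in, with the robot touching nothing.
It also fails if it takes over 72 s, if anything falls off the work surface, if the arm or the gripper's body presses on something with over 40 N, if the wrist force passes 120 N, or if a joint passes its speed limit or range.

## Working session

There is one attempt and no reset: what is moved stays moved. The work goes in short steps, Python scripts to look and compute and a shell command to move; the robot and the scene stay as the last step left them, time stands still between calls to the robot, and variables do not carry over. Pictures are saved under pics/ and viewed, and the job is handed in when it is done.

```bash
ls; mkdir -p pics; cat > h.py <<'E'
from cell import *
import numpy as np, cv2
def save(im,n,bgr=False): cv2.imwrite('pics/'+n+'.png', im[:,:,::-1])
E
python3 - <<'E'
from h import *
s=sense(); print(s['time_s'],s['eef_pos'],s['opening'],s['force'])
for c in ['scene','top','wrist']:
    f=grab_frame(c); save(f['pixels'],c+'0'); print(c,f['camera_matrix'].tolist() if hasattr(f['camera_matrix'],'tolist') else f['camera_matrix']); print(np.round(np.array(f['camera_from_world']),3).tolist())
    for l in ['crank_foot','crank_hub','crank_knob','shaft_foot','shaft_top','sash_line','tray_mid','beaker','weight'] if c!='wrist' else []:
        print(l,[(np.round(d['xyz']).tolist(),round(d['p'],2)) for d in find_in(c,l)[:3]])
E
```

```text
pics
0.0 [ 150.28401671 -528.79193108  252.70427389] 1.004486086129414 [ 0.05500527 -0.80960381 -0.81659706]
scene [[433.1641615472578, 0.0, 248.62854175285275], [0.0, 433.1641615472578, 197.6922637685358], [0.0, 0.0, 1.0]]
[[0.885, -0.465, -0.0, -417.019], [-0.412, -0.784, -0.464, 233.281], [0.215, 0.411, -0.886, 1160.922], [0.0, 0.0, 0.0, 1.0]]
crank_foot [([454.0, 235.0, 45.0], 0.53), ([307.0, 414.0, 16.0], 0.45)]
crank_hub [([451.0, 240.0, 42.0], 0.51)]
crank_knob [([451.0, 236.0, 40.0], 0.62)]
shaft_foot [([608.0, -14.0, 182.0], 0.8)]
shaft_top [([614.0, -12.0, 186.0], 0.68)]
sash_line [([610.0, -12.0, 186.0], 0.94)]
tray_mid [([704.0, 106.0, 3.0], 0.5)]
beaker [([602.0, 284.0, 70.0], 0.7)]
weight [([597.0, -107.0, 29.0], 0.6)]
top [[353.92483432327657, 0.0, 255.91558176914253], [0.0, 353.92483432327657, 194.13546883570103], [0.0, 0.0, 1.0]]
[[-0.014, -1.0, 0.006, 14.162], [-0.982, 0.013, -0.188, 472.612], [0.188, -0.008, -0.982, 965.746], [0.0, 0.0, 0.0, 1.0]]
crank_foot [([405.0, 255.0, 35.0], 0.89), ([353.0, 129.0, 40.0], 0.8)]
crank_hub [([230.0, 263.0, 35.0], 0.78), ([402.0, 254.0, 34.0], 0.71), ([354.0, 130.0, 35.0], 0.52)]
crank_knob [([357.0, 126.0, 37.0], 0.87), ([403.0, 251.0, 38.0], 0.83), ([229.0, 260.0, 38.0], 0.6)]
shaft_foot []
shaft_top [([602.0, 39.0, 205.0], 0.65)]
sash_line []
tray_mid [([691.0, 82.0, 4.0], 0.4)]
beaker [([638.0, 290.0, 53.0], 0.64)]
weight [([599.0, 36.0, 204.0], 0.71), ([596.0, -95.0, 30.0], 0.65)]
wrist [[297.3186396354542, 0.0, 254.0630899324254], [0.0, 297.3186396354542, 192.86713733308292], [0.0, 0.0, 1.0]]
[[0.273, -0.962, -0.001, -549.152], [-0.925, -0.263, 0.274, -36.478], [-0.264, -0.074, -0.962, 379.666], [0.0, 0.0, 0.0, 1.0]]
```

View pics/scene0.png

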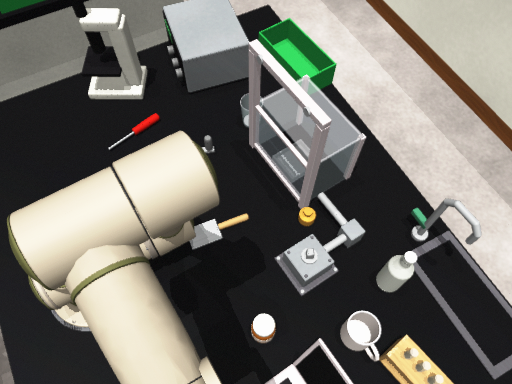

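View pics/top0.png

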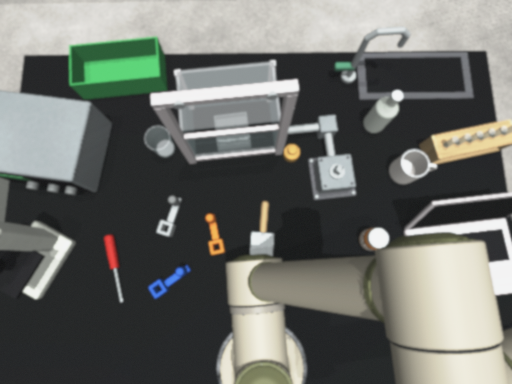

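View pics/wrist0.png

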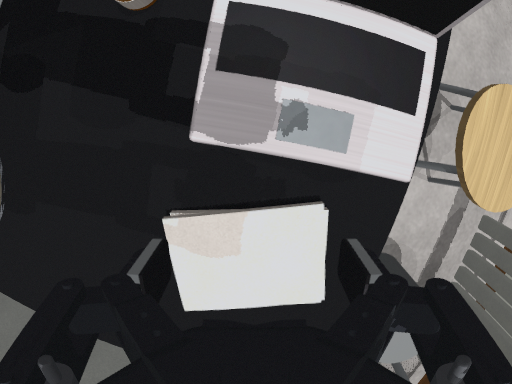

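```bash
python3 - <<'E'
import cv2,numpy as np
t=cv2.imread('pics/top0.png'); s=cv2.imread('pics/scene0.png')
a=cv2.resize(t[185:305,130:240],None,fx=5,fy=5,interpolation=cv2.INTER_CUBIC)
cv2.imwrite('pics/c1.png',a)
b=cv2.resize(t[110:210,290:370],(400,500),interpolation=cv2.INTER_CUBIC)
c=cv2.resize(s[220:300,270:350],(400,400),interpolation=cv2.INTER_CUBIC)
cv2.imwrite('pics/c2.png',np.hstack([b[:400],c]))
E
```

```text
(no output)
```

View pics/c1.png

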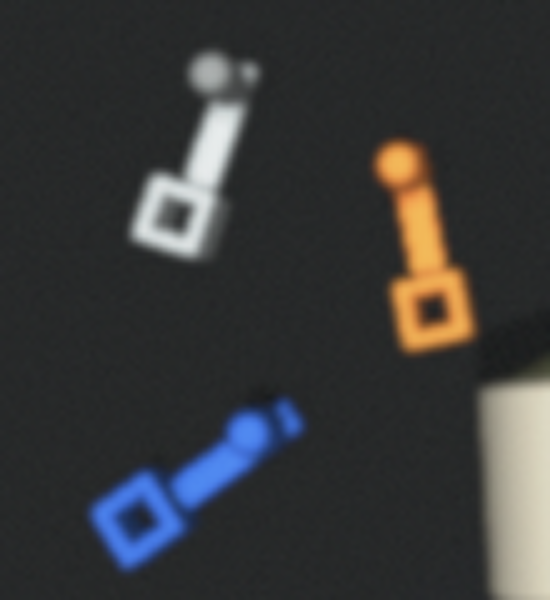

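View pics/c2.png

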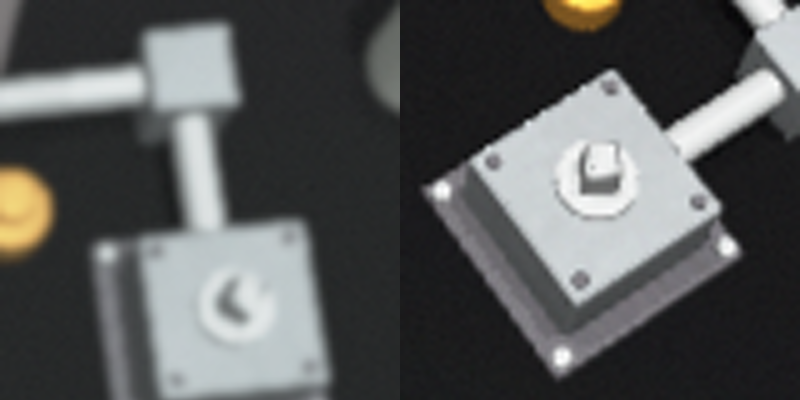

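```bash
cat >> h.py <<'E'
def ray(f,u,v,fish=False):
    K=np.array(f['camera_matrix']);T=np.array(f['camera_from_world'])
    x=(u-K[0,2])/K[0,0];y=(v-K[1,2])/K[1,1]
    if fish:
        r=np.hypot(x,y); d=np.array([x/r*np.sin(r),y/r*np.sin(r),np.cos(r)]) if r>1e-9 else np.array([0,0,1.])
    else: d=np.array([x,y,1.])
    R=T[:3,:3]; return -R.T@T[:3,3], R.T@d
def atz(f,u,v,z,fish=False):
    o,d=ray(f,u,v,fish); return o+d*(z-o[2])/d[2]
def tri(rs):
    A=0;b=0
    for o,d in rs:
        d=d/np.linalg.norm(d);P=np.eye(3)-np.outer(d,d);A=A+P;b=b+P@o
    return np.linalg.solve(A,b)
def proj(f,p,fish=False):
    K=np.array(f['camera_matrix']);T=np.array(f['camera_from_world'])
    c=T[:3,:3]@np.array(p)+T[:3,3]
    if fish:
        r=np.hypot(c[0],c[1]);th=np.arctan2(r,c[2]);x,y=c[0]/r*th,c[1]/r*th
    else: x,y=c[:2]/c[2]
    return np.array([K[0,0]*x+K[0,2],K[1,1]*y+K[1,2]])
E
python3 - <<'E'
from h import *
f=grab_frame('top');g=grab_frame('scene')
for n,u,v,z in [('hub',164.4,228.2,40),('knob',172,199.4,70),('shaft',337.5,171,106),('housing tl',318.3,160.5,75),('tr',350.5,154,75),('br',355,185,75),('postL foot',197,160,0),('postR foot',280,153,0),('weight',292,152,50)]:
    print(n,np.round(atz(f,u,v,z),1))
print('scene shaft',np.round(atz(g,270+200/5,220+150/5,106),1))
print('tri shaft',tri([ray(f,337.5,171),ray(g,310.3,251)]))
s=sense();print(np.round(s['orientation'],3))
E
```

```text
hub [379.5 266.5  40. ]
knob [456.1 240.7  70. ]
shaft [ 522.1 -214.4  106. ]
housing tl [ 561.4 -169.5   75. ]
tr [ 579.3 -261.8   75. ]
br [ 489.3 -268.5   75. ]
postL foot [589.3 184.8   0. ]
postR foot [608.3 -68.    0. ]
weight [595.2 -99.   50. ]
scene shaft [ 533.7 -214.2  106. ]
tri shaft [ 528.33987842 -215.94879992  103.03314877]
[[ 0.962  0.273 -0.   ]
 [ 0.273 -0.962 -0.   ]
 [-0.     0.    -1.   ]]
```

```bash
python3 - <<'E'
from h import *
s=sense();f=grab_frame('wrist');R=np.array(s['orientation']);p=np.array(s['eef_pos'])
T=np.array(f['camera_from_world']);o=-T[:3,:3].T@T[:3,3]
print('cam in tool',R.T@(o-p),'axes in tool',R.T@T[:3,:3].T)
E
```

```text
cam in tool [  68.79060044   -0.4693843  -121.29809314] axes in tool [[-5.34511200e-04 -9.61629855e-01 -2.74349660e-01]
 [ 9.99999471e-01 -2.72896193e-04 -9.91748229e-04]
 [ 8.78825728e-04 -2.74350045e-01  9.61629492e-01]]
```

```bash
python3 -m inch '[[[0,0,0.5,0.3,0.25,0.5,0],[0,0,1.2,1.0,0.83,1,0],[0,0,2,1.7,1.41,1,0],[0,0,2.8,2.4,2.0,1,0],[0,0,3.6,3.1,2.58,1,0],[0,0,4.5,3.9,3.24,1,0],[0,0,5.4,4.7,3.91,1,0],[0,0,6.3,5.5,4.58,0.7,0],[0,0,7.2,6.3,5.24,0.4,0],[0,0,8,7.1,5.9,0.1,0],[0,0,8.9,7.8,6.5,-0.1,0],[0,0,9.5,8.4,7,-0.3,0]]]' 
python3 -m inch '[[[0,0,0.4,0.8,0.66,-0.3,0],[0,0,0.5,1.0,0.82,-0.37,0],[0,0,0.5,1.0,0.82,-0.37,0],[0,0,0.5,1.0,0.82,-0.37,0]]]'
python3 - <<'E'
from h import *
f=grab_frame('wrist');save(f['pixels'],'w1');s=sense();print(s['eef_pos'],s['q'])
print(proj(f,[526,-216,106],True))
E
```

```text
time_s: 2.2
eef_pos: [488.0, -246.7, 240.7]
orientation: [[0.289, 0.957, -0.0], [0.957, -0.289, 0.0], [0.0, -0.0, -1.0]]
force: [0.1, -1.2, -0.2]
opening: 1.002
time_s: 2.53
eef_pos: [527.9, -213.9, 225.7]
orientation: [[0.238, 0.971, -0.001], [0.971, -0.238, 0.0], [0.0, -0.001, -1.0]]
force: [-1.5, -1.2, -0.6]
opening: 0.999
[ 527.51296283 -214.59498779  226.2007291 ] [-3.40416572e+01  2.49252253e+01  7.38779000e+01 -5.07777704e-03
  8.12004025e+01 -2.01892508e+01]
[253.82780008 196.91534339]
```

View pics/w1.png

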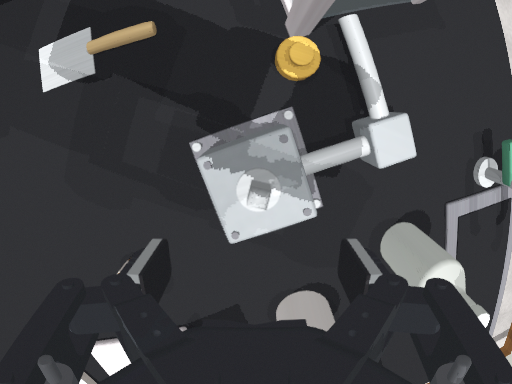

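```bash
python3 - <<'E'
import cv2
t=cv2.imread('pics/w1.png')
cv2.imwrite('pics/w1c.png',cv2.resize(t[155:225,225:295],None,fx=8,fy=8,interpolation=cv2.INTER_CUBIC))
E
```

```text
(no output)
```

View pics/w1c.png

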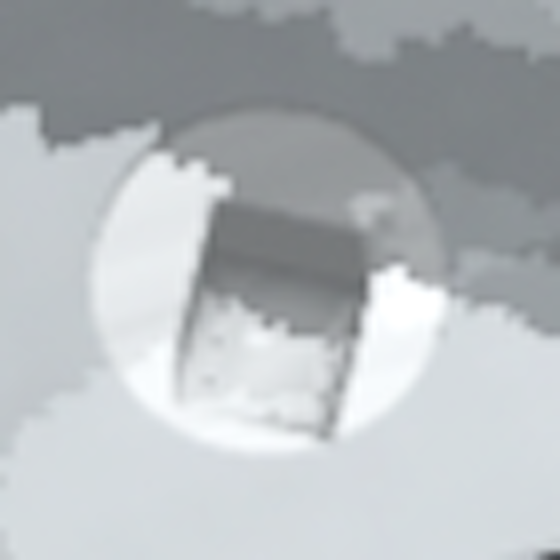

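```bash
python3 - <<'E'
from h import *
f=grab_frame('wrist')
P=lambda u,v,z:atz(f,225+u/8,155+v/8,z,True)
c=P(267,280,76);print('collar',c)
a,b=P(215,200,76),P(365,235,76);d=b-a;print(a,b,np.hypot(*d[:2]),np.degrees(np.arctan2(d[1],d[0])))
a,b=P(180,400,101),P(330,437,101);d=b-a;print(a,b,np.hypot(*d[:2]),np.degrees(np.arctan2(d[1],d[0])))
# housing top corner screws at px
S=[atz(f,u,v,76,True) for u,v in [(208,165),(283,139),(307,211),(235,235)]]
print(np.round(S,1),np.mean(S,0))
for i in range(4):
    d=S[(i+1)%4]-S[i];print(np.hypot(*d[:2]),np.degrees(np.arctan2(d[1],d[0])))
print(np.diff([P(92,280,76),P(443,280,76)],axis=0),np.diff([P(267,108,76),P(267,452,76)],axis=0))
# posts not needed
E
```

```text
collar [ 529.24743871 -220.00978413   76.        ]
[ 525.62519539 -209.09072555   76.        ] [ 541.76535819 -217.4333886    76.        ] 18.16878867137312 -27.33391832756042
[ 518.1245992  -224.18293073  101.        ] [ 533.04039345 -232.2741772   101.        ] 16.969065605794817 -28.47813378576734
[[ 489.3 -185.2   76. ]
 [ 562.6 -178.4   76. ]
 [ 570.4 -252.1   76. ]
 [ 495.7 -259.6   76. ]] [ 529.50114063 -218.80957863   76.        ]
73.62404029388041 5.28885614521481
74.12750848977393 -83.94038671895484
75.16388964241439 -174.22740884238286
74.75733568751981 94.874969420829
[[40.41278962 -9.97758448  0.        ]] [[ -9.99234717 -41.11346376   0.        ]]
```

```bash
python3 -m inch '[[[0,0,0.5,-0.1,0.4,0,0],[0,0,1.5,-0.35,1.2,0,0],[0,0,2.6,-0.65,2.1,0,0],[0,0,3.7,-0.95,3.1,0,0],[0,0,4.8,-1.25,4.1,0,0],[0,0,5.9,-1.55,5.1,0,0],[0,0,7.0,-1.85,6.1,-0.2,0],[0,0,8.1,-2.2,7.1,-0.4,0],[0,0,9.2,-2.5,8.1,-0.7,0],[0,0,10.3,-2.8,9.1,-0.9,0],[0,0,11.4,-3.1,10.1,-1.1,0],[0,0,12.5,-3.4,11,-1.3,0]]]' 
python3 -m inch '[[[0,0,1.3,-0.25,0.8,-0.1,0],[0,0,2,-0.4,1.4,-0.2,0],[0,0,2,-0.4,1.4,-0.2,0]]]'
python3 - <<'E'
from h import *
f=grab_frame('wrist');save(f['pixels'],'w2');s=sense();print(s['eef_pos'],s['q'],s['orientation'])
print(proj(f,[379.5,266.5,40],True),proj(f,[456,241,70],True))
E
```

```text
time_s: 3.63
eef_pos: [391.9, 222.6, 175.6]
orientation: [[-0.877, 0.481, 0.002], [0.481, 0.877, 0.001], [-0.002, 0.002, -1.0]]
force: [0.7, 0.4, 0.1]
opening: 0.999
time_s: 3.88
eef_pos: [374.9, 280.5, 167.7]
orientation: [[-0.959, 0.282, 0.002], [0.282, 0.959, 0.002], [-0.002, 0.002, -1.0]]
force: [-0.1, -0.3, -0.4]
opening: 1.003
[375.66122    279.00598135 167.89712296] [ 2.20567354e+01  1.87290690e+01  9.49804778e+01  4.31508566e-03
  6.61184060e+01 -5.12880229e+01] [[-0.9580348   0.28663865  0.00275716]
 [ 0.28664268  0.95803682  0.00119144]
 [-0.00229995  0.00193176 -0.99999549]]
[239.72364013 201.32841802] [236.89128015 297.16615418]
```

View pics/w2.png

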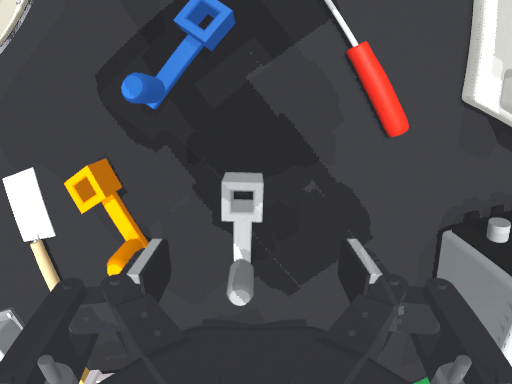

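```bash
python3 - <<'E'
import cv2
t=cv2.imread('pics/w2.png')
cv2.imwrite('pics/w2c.png',cv2.resize(t[160:310,205:285],(480,900),interpolation=cv2.INTER_CUBIC)[:600])
E
```

```text
(no output)
```

View pics/w2c.png

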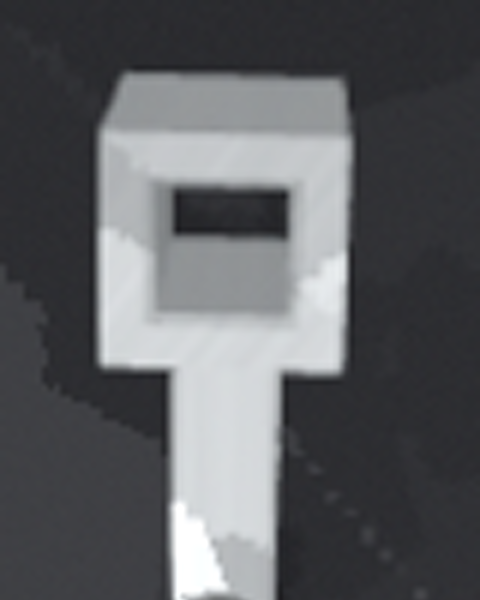

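```bash
python3 - <<'E'
from h import *
f=grab_frame('wrist');t=grab_frame('top')
P=lambda u,v,z:atz(f,205+u/6,160+v/6,z,True)
C=np.array([P(*c,40) for c in [(101,131),(350,131),(345,371),(98,367)]])
print(np.round(C,1),C.mean(0))
for i in range(4):
    d=C[(i+1)%4]-C[i];print(np.hypot(*d[:2]),np.degrees(np.arctan2(d[1],d[0])))
B=np.array([P(*c,0) for c in [(122,73),(347,80)]]);d=B[1]-B[0];print(B,np.hypot(*d[:2]),np.degrees(np.arctan2(d[1],d[0])))
# knob top px
print(atz(f,239,297,70,True))
m=np.mean([(101,131),(350,131),(345,371),(98,367)],0)
print('tri',tri([ray(f,205+m[0]/6,160+m[1]/6,True),ray(t,164.4,228.2)]))
E
```

```text
[[358.9 255.2  40. ]
 [369.3 289.6  40. ]
 [404.7 278.6  40. ]
 [393.4 243.2  40. ]] [381.58712087 266.66576905  40.        ]
35.90470806531289 73.22072159264609
37.02702707267376 -17.31872321337297
37.126680169682636 -107.58109745352223
36.53945156328332 160.76291700458412
[[358.74494712 254.66884687   0.        ]
 [370.67923917 290.069315     0.        ]] 37.35800410274291 71.36988416630696
[457.11521738 240.80845365  70.        ]
tri [380.13455455 266.63247512  41.06070299]
```

```bash
python3 - <<'E'
from h import *
t=grab_frame('top');print('orange knob',atz(t,210,217.4,70),'hub',atz(t,216.5,247,40))
y=np.array([np.cos(np.radians(72)),np.sin(np.radians(72))])
for s in (-57,57): print(np.array([381.3,266.7])+s*y)
E
python3 -m inch '[[[0,0,-0.1,0.05,-0.1,-0.4,0],[0,0,-0.22,0.14,-0.31,-1.2,0],[0,0,-0.22,0.14,-0.31,-2,0],[0,0,-0.22,0.14,-0.31,-2.6,0],[0,0,-0.22,0.14,-0.31,-2.6,0]]]'
```

```text
orange knob [404.54489014 134.93701507  70.        ] hub [325.09095676 119.66852588  40.        ]
[363.68603132 212.48977857]
[398.91396868 320.91022143]
time_s: 4.5
eef_pos: [381.3, 262.8, 61.1]
orientation: [[-0.949, 0.317, -0.003], [0.317, 0.949, -0.001], [0.003, -0.002, -1.0]]
force: [-0.4, -0.4, -0.7]
opening: 1.0
```

```bash

python3 -m inch '[[[0,0,0,0,0.09,-0.4,0],[0,0,0,0,0.09,-0.85,0],[0,0,0,0,0.09,-0.85,0],[0,0,0,0,0.09,-0.85,0.5],[0,0,0,0,0.09,-0.85,0.7],[0,0,0,0,0.09,-0.85,0.8],[0,0,0,0,0.09,-0.85,0.8],[0,0,0,0,0.09,-0.85,0.8],[0,0,0,0,0.09,-0.85,0.8]]]' 60
```

```text
time_s: 5.25
eef_pos: [381.9, 266.6, 28.4]
orientation: [[-0.949, 0.316, -0.001], [0.316, 0.949, -0.001], [0.001, -0.001, -1.0]]
force: [-1.3, -1.6, 9.4]
opening: 0.414
```

```bash

python3 -m inch '[[[0,0,0,0,0,0.5,0.8],[0,0,0,0,0,1.2,0.8],[0,0,0,0,-0.3,2,0.8],[0,0,-0.2,0.1,-1.0,2.8,0.8],[0,0,-0.4,0.2,-1.8,3.5,0.8],[0,0,-0.6,0.4,-2.7,3.8,0.8],[0,0,-0.8,0.5,-3.6,3.8,0.8],[0,0,-1,0.6,-4.5,3.8,0.8],[0,0,-1.2,0.7,-5.4,3.8,0.8],[0,0,-1.4,0.8,-6.3,3.8,0.8],[0,0,-1.6,0.9,-7.2,3.8,0.8],[0,0,-1.6,1.0,-8.1,3.8,0.8]]]' 80
python3 -m inch '[[[0,0,0,0.1,-0.9,0,0.8],[0,0,0,0.3,-1.8,0,0.8],[0,0,0,0.5,-2.6,0,0.8],[0,0,0,0.7,-3.2,0,0.8],[0,0,0,0.9,-3.6,0,0.8],[0,0,0,0.9,-3.6,0,0.8]]]'
```

```text
time_s: 6.25
eef_pos: [421.2, -59.0, 180.6]
orientation: [[-0.882, 0.471, -0.001], [0.471, 0.882, -0.0], [0.001, -0.001, -1.0]]
force: [1.4, 0.1, -3.6]
opening: 0.413
time_s: 6.75
eef_pos: [457.8, -205.9, 180.4]
orientation: [[-0.881, 0.474, -0.001], [0.474, 0.881, -0.001], [0.0, -0.002, -1.0]]
force: [-0.3, 0.1, -3.7]
opening: 0.41
```

```bash

python3 -m inch '[[[0,0,0,0.5,-0.1,0,0.8],[0,0,0,1.2,-0.25,-0.2,0.8],[0,0,0,1.79,-0.34,-0.6,0.8],[0,0,0,1.79,-0.34,-0.75,0.8],[0,0,0,1.79,-0.34,-0.75,0.8]]]'
python3 - <<'E'
from h import *
import cv2
a=[]
for c in ('scene','wrist'):
    f=grab_frame(c);save(f['pixels'],c+'3')
s=cv2.imread('pics/scene3.png')[190:310,250:370];w=cv2.imread('pics/wrist3.png')
cv2.imwrite('pics/m3.png',np.hstack([cv2.resize(s,(384,384),interpolation=cv2.INTER_CUBIC),w[:,50:450]]))
E
```

```text
time_s: 7.17
eef_pos: [528.8, -218.3, 148.3]
orientation: [[-0.881, 0.473, -0.005], [0.473, 0.881, 0.002], [0.005, -0.001, -1.0]]
force: [0.1, 0.7, -3.6]
opening: 0.411
```

View pics/m3.png

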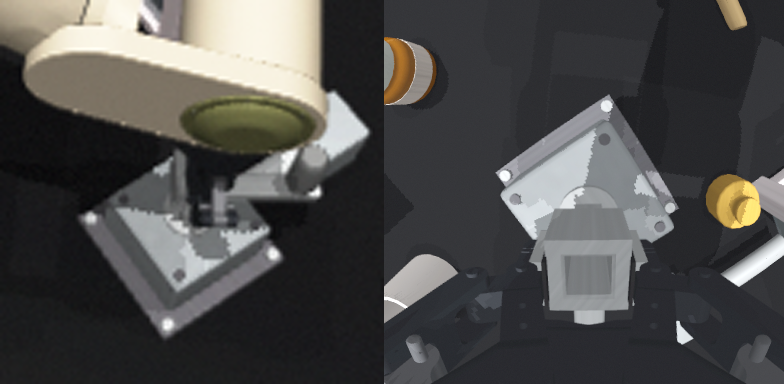

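```bash
python3 - <<'E'
from h import *
import cv2
f=grab_frame('wrist');s=sense();p=s['eef_pos'];print(p)
w=f['pixels'][215:325,190:320]
save(cv2.resize(w,None,fx=5,fy=5,interpolation=cv2.INTER_CUBIC),'w4')
E
```

```text
[ 528.77970314 -219.04873298  150.96650154]
```

View pics/w4.png

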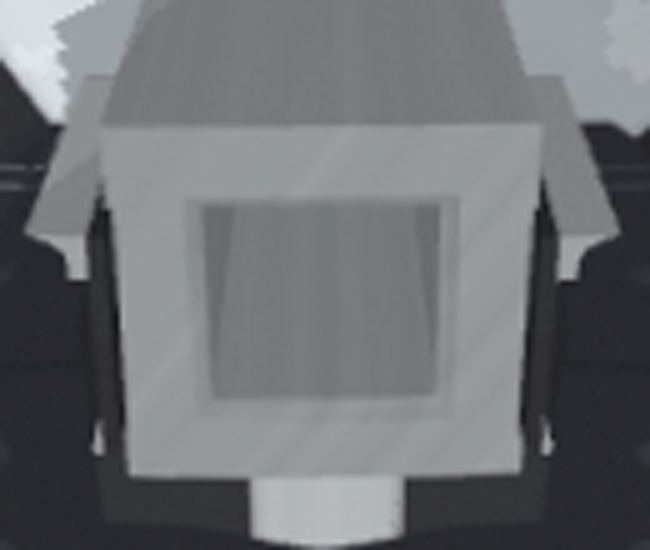

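```bash
python3 - <<'E'
from h import *
f=grab_frame('wrist');s=sense();p=np.array(s['eef_pos']);R=np.array(s['orientation'])
z=p[2]-28.4+40
C=np.array([atz(f,190+u/5,215+v/5,z,True) for u,v in [(100,126),(541,124),(522,471),(129,474)]])
print(np.round((C-p)@R,1),((C-p)@R).mean(0),C.mean(0))
H=np.array([atz(f,190+u/5,215+v/5,z,True) for u,v in [(185,200),(460,197),(447,412),(202,415)]])
print(((H-p)@R).round(1),((H-p)@R).mean(0),H.mean(0),p)
E
```

```text
[[ 19.4 -18.  -11.6]
 [ 19.6  17.9 -11.6]
 [-16.2  18.5 -11.6]
 [-16.5 -17.7 -11.6]] [  1.5794223    0.16739092 -11.60055582] [ 527.56735021 -218.32168511  162.88321312]
[[ 12.7 -11.3 -11.6]
 [ 13.   11.5 -11.6]
 [ -9.1  11.2 -11.6]
 [ -9.4 -10.7 -11.6]] [  1.80190798   0.20119126 -11.60064874] [ 527.38740686 -218.18654537  162.88321312] [ 528.87176073 -219.23492279  151.28321312]
```

```bash

python3 -m inch '[[[0,0,0,0.05,-0.03,0,0.8],[0,0,0,0.05,-0.03,-0.2,0.8],[0,0,0,0.05,-0.03,-0.4,0.8],[0,0,0,0.05,-0.03,-0.55,0.8],[0,0,0,0.05,-0.03,-0.55,0.8]]]'
```

```text
time_s: 7.78
eef_pos: [530.1, -220.0, 127.4]
orientation: [[-0.881, 0.474, -0.003], [0.474, 0.881, 0.0], [0.003, -0.001, -1.0]]
force: [-0.1, 0.3, -3.8]
opening: 0.409
```

```bash

python3 -m inch '[[[0,0,0,0,0,-0.15,0.8],[0,0,0,0,0,-0.3,0.8],[0,0,0,0,0,-0.3,0.8]]]'
```

```text
time_s: 8.03
eef_pos: [530.0, -220.0, 114.1]
orientation: [[-0.881, 0.474, -0.004], [0.474, 0.881, 0.001], [0.004, -0.001, -1.0]]
force: [0.0, -0.2, -5.1]
opening: 0.415
```

```bash

python3 -m inch '[[[0,0,0,0,0,-0.1,0.8],[0,0,0,0,0,-0.2,0.8],[0,0,0,0,0,-0.2,0.8],[0,0,0,0,0,-0.25,0.8]]]'
```

```text
time_s: 8.37
eef_pos: [530.1, -220.0, 104.5]
orientation: [[-0.881, 0.474, -0.004], [0.474, 0.881, 0.001], [0.004, -0.001, -1.0]]
force: [-6.3, 4.7, 24.7]
opening: 0.409
```

```bash

python3 -m inch '[[[0,0,0,0,0,0.08,0.8],[0,0,0,0,0,0.08,0.3],[0,0,0,0,0,0.08,0],[0,0,0,0,0,0.08,0],[0,0,0,0,0,0.5,0],[0,0,0,0,0,1.3,0],[0,0,0,0.4,-0.22,2.1,0],[0,0,0,1.1,-0.6,2.2,0],[0,0,0,1.6,-0.86,2.2,0],[0,0,0,1.74,-0.94,2.2,0],[0,0,0,1.74,-0.94,2.2,0]]]'
python3 - <<'E'
from h import *
import cv2
f=grab_frame('wrist');save(f['pixels'],'w5');g=grab_frame('scene');save(g['pixels'],'s5');print(sense()['eef_pos'])
s=g['pixels'][60:310,220:420]
save(np.hstack([cv2.resize(s,(400,500)),cv2.resize(f['pixels'][:,100:400],(390,500))]),'m5')
print(proj(f,[599.8,-257.5,146],True),proj(f,[529.4,-219.6,116],True))
E
```

```text
time_s: 9.28
eef_pos: [600.2, -258.1, 191.7]
orientation: [[-0.881, 0.474, -0.004], [0.474, 0.881, 0.001], [0.004, -0.001, -1.0]]
force: [0.3, 0.2, -1.0]
opening: 0.999
[ 598.97098621 -257.16027144  191.85868745]
[254.88602753 228.47356737] [254.81574796  95.66658289]
```

View pics/m5.png

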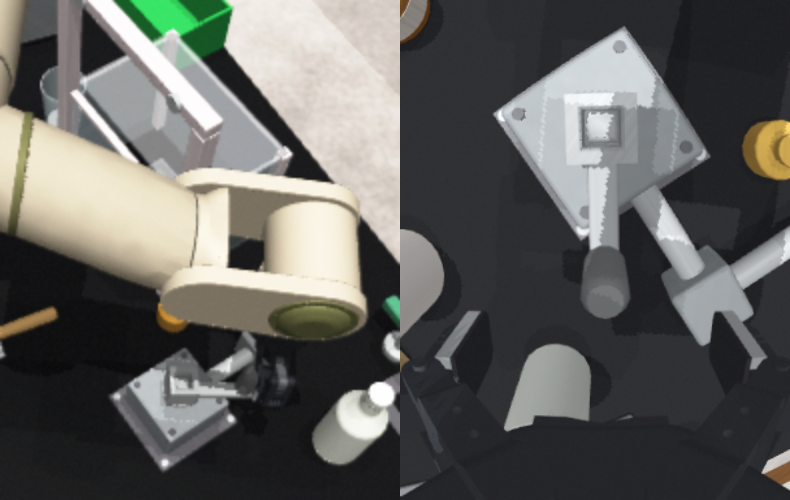

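```bash

python3 - <<'E'
from h import *
t=grab_frame('top');g=grab_frame('scene')
print('bottle cap',tri([ray(t,397,95),ray(g,408,258)]), 'jar',atz(t,375,238,85))
print(find_in('scene','washbottle')[:1],find_in('top','washbottle')[:1])
E
python3 -m inch '[[[0,0,0,0.02,-0.01,-0.4,0],[0,0,0,0.02,-0.01,-1,0],[0,0,0,0.02,-0.01,-1.6,0],[0,0,0,0.02,-0.01,-1.6,0.5],[0,0,0,0.02,-0.01,-1.6,0.8],[0,0,0,0.02,-0.01,-1.6,0.95],[0,0,0,0.02,-0.01,-1.6,0.95],[0,0,0,0.02,-0.01,-1.6,0.95]]]' 60
```

```text
bottle cap [ 698.19541039 -358.12156674  191.32703366] jar [ 341.13066137 -309.55970265   85.        ]
[{'xyz': [684.2, -364.7, 120.3], 'p': 0.77}] []
time_s: 10.25
eef_pos: [600.3, -257.9, 130.3]
orientation: [[-0.881, 0.474, -0.002], [0.474, 0.881, -0.0], [0.002, -0.001, -1.0]]
force: [-0.6, -0.4, 0.5]
opening: 0.298
```

```bash
cat > circ.py <<'E'
from h import *
import sys
def tab(n,step,c=(529.9,-220.0),r=80.):
    p=np.array(sense()['eef_pos'])[:2]-c; a0=np.degrees(np.arctan2(p[1],p[0])); print('a0',a0,'r',np.hypot(*p),'F',np.round(sense()['force'],1),'z',sense()['eef_pos'][2])
    for k in range(1,n+1):
        a=np.radians(a0-step*k); q=(r*np.array([np.cos(a),np.sin(a)])-p)/40; print('[0,0,0,%.2f,%.2f,0,0.95],'%tuple(q),end='')
    print()
tab(int(sys.argv[1]),float(sys.argv[2]))
E
python3 circ.py 12 15
```

```text
a0 -28.25344975833056 r 79.97594420322365 F [-0.6 -0.4  0.5] z 130.28766832525068
[0,0,0,-0.30,-0.42,0,0.95],[0,0,0,-0.71,-0.75,0,0.95],[0,0,0,-1.18,-0.97,0,0.95],[0,0,0,-1.70,-1.05,0,0.95],[0,0,0,-2.22,-1.00,0,0.95],[0,0,0,-2.71,-0.82,0,0.95],[0,0,0,-3.13,-0.51,0,0.95],[0,0,0,-3.46,-0.11,0,0.95],[0,0,0,-3.68,0.37,0,0.95],[0,0,0,-3.76,0.89,0,0.95],[0,0,0,-3.71,1.40,0,0.95],[0,0,0,-3.52,1.89,0,0.95],
```

```bash
python3 -m inch '[[[0,0,0,-0.13,-0.21,0,0.95],[0,0,0,-0.3,-0.42,0,0.95],[0,0,0,-0.5,-0.6,0,0.95],[0,0,0,-0.71,-0.75,0,0.95]]]'; python3 circ.py 12 15
```

```text
time_s: 10.58
eef_pos: [571.1, -288.5, 130.5]
orientation: [[-0.88, 0.474, -0.002], [0.474, 0.88, 0.0], [0.002, -0.0, -1.0]]
force: [0.4, 6.6, 2.3]
opening: 0.267
a0 -58.96312982781872 r 79.90716915869957 F [0.4 6.6 2.3] z 130.5199654465467
[0,0,0,-0.48,-0.21,0,0.95],[0,0,0,-0.99,-0.29,0,0.95],[0,0,0,-1.51,-0.23,0,0.95],[0,0,0,-2.00,-0.04,0,0.95],[0,0,0,-2.42,0.27,0,0.95],[0,0,0,-2.74,0.68,0,0.95],[0,0,0,-2.95,1.16,0,0.95],[0,0,0,-3.03,1.68,0,0.95],[0,0,0,-2.97,2.19,0,0.95],[0,0,0,-2.78,2.68,0,0.95],[0,0,0,-2.47,3.10,0,0.95],[0,0,0,-2.06,3.43,0,0.95],
```

```bash
python3 - <<'E'
from h import *
import cv2
f=grab_frame('wrist');g=grab_frame('scene');s=sense();print(s['eef_pos'],s['opening'],s['force'])
save(np.hstack([cv2.resize(g['pixels'][60:310,220:420],(400,500)),cv2.resize(f['pixels'][:,100:400],(390,500))]),'m6')
E
```

```text
[ 570.31337098 -288.9990931   130.56164451] 0.2718005040470602 [-1.9961501   4.06345767  1.86553541]
```

View pics/m6.png

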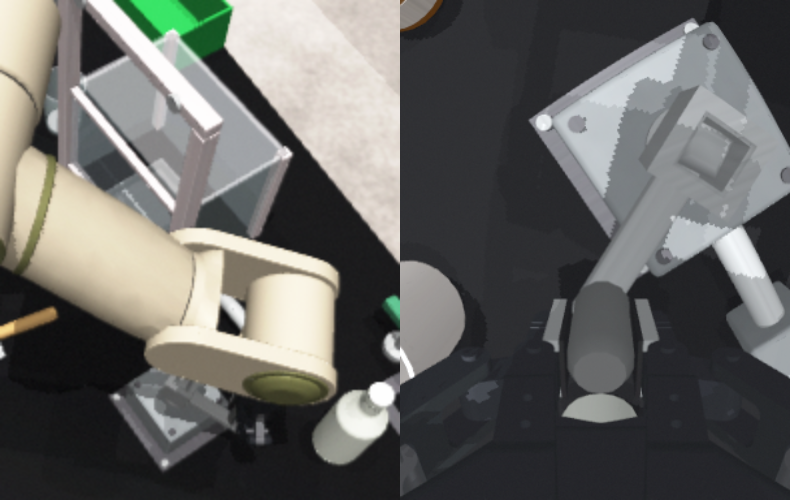

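```bash
python3 - <<'E'
from h import *
f=grab_frame('wrist');s=sense();p=np.array(s['eef_pos']);R=np.array(s['orientation'])
k=atz(f,100+(600-400)/1.3,372/1.302,146,True);print(k,(k-p)@R, np.hypot(*(k[:2]-[529.4,-219.6])))
E
```

```text
[ 570.50610749 -289.42188605  146.        ] [-1.01269093e-02 -8.54458171e-01 -1.54798041e+01] 81.02350180751964
```

```bash
python3 -m inch '[[[0,0,0,-0.24,-0.12,0,0.95],[0,0,0,-0.6,-0.24,0,0.95],[0,0,0,-0.99,-0.29,0,0.95],[0,0,0,-1.51,-0.23,0,0.95],[0,0,0,-2.0,-0.04,0,0.95],[0,0,0,-2.42,0.27,0,0.95],[0,0,0,-2.74,0.68,0,0.95],[0,0,0,-2.95,1.16,0,0.95],[0,0,0,-3.03,1.68,0,0.95],[0,0,0,-2.97,2.19,0,0.95],[0,0,0,-2.78,2.68,0,0.95],[0,0,0,-2.47,3.1,0,0.95]]]'; python3 circ.py 12 15
```

```text
time_s: 11.73
eef_pos: [469.1, -163.5, 132.0]
orientation: [[-0.88, 0.475, -0.008], [0.475, 0.88, -0.001], [0.007, -0.004, -1.0]]
force: [-14.0, 5.0, 20.1]
opening: 0.273
a0 137.09913993548903 r 83.0317826535007 F [-14.    5.   20.1] z 132.02232929490884
[0,0,0,0.46,0.28,0,0.95],[0,0,0,0.93,0.50,0,0.95],[0,0,0,1.45,0.59,0,0.95],[0,0,0,1.97,0.54,0,0.95],[0,0,0,2.46,0.35,0,0.95],[0,0,0,2.88,0.05,0,0.95],[0,0,0,3.21,-0.35,0,0.95],[0,0,0,3.43,-0.83,0,0.95],[0,0,0,3.52,-1.34,0,0.95],[0,0,0,3.47,-1.86,0,0.95],[0,0,0,3.29,-2.35,0,0.95],[0,0,0,2.99,-2.77,0,0.95],
```

```bash
python3 - <<'E'
from h import *
import cv2
f=grab_frame('wrist');g=grab_frame('scene');s=sense();print(s['eef_pos'],s['opening'],s['force'],s['wrist_torque'])
save(np.hstack([cv2.resize(g['pixels'][60:310,220:420],(400,500)),cv2.resize(f['pixels'][:,100:400],(390,500))]),'m7')
E
```

```text
[ 470.98668766 -161.72474141  131.96355307] 0.2709206883918411 [-15.68727095  14.7245266   23.6291477 ] [2.04976349 1.84743187 0.02406362]
```

View pics/m7.png

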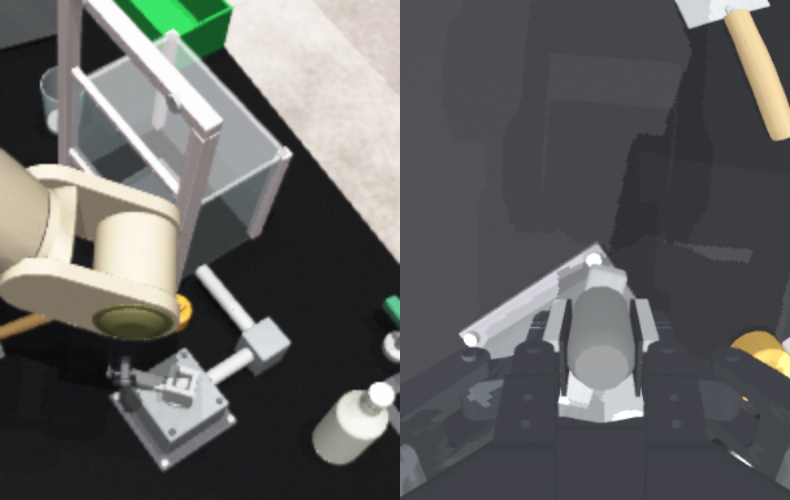

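```bash
python3 -m inch '[[[0,0,0,0,0,0,0.5],[0,0,0,0,0,0,0.45],[0,0,0,0,0,0,0.45]]]'; python3 - <<'E'
from h import *
import cv2
f=grab_frame('wrist');s=sense();print(s['eef_pos'],s['opening'],s['force'],s['wrist_torque'])
save(cv2.resize(f['pixels'][180:340,180:340],(640,640))[:600],'w8')
E
```

```text
time_s: 12.08
eef_pos: [471.3, -162.3, 132.1]
orientation: [[-0.881, 0.472, -0.005], [0.472, 0.881, -0.0], [0.004, -0.002, -1.0]]
force: [0.0, 0.1, 0.5]
opening: 0.548
[ 471.24357874 -162.38499862  131.97166141] 0.5532077807081592 [-0.00839202  0.3660154  -0.41524951] [ 0.00621023  0.02548459 -0.02216316]
```

View pics/w8.png

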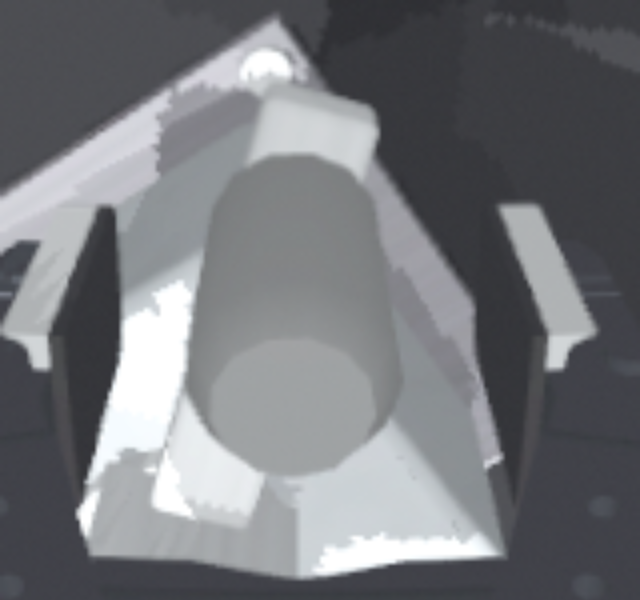

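```bash
python3 - <<'E'
from h import *
f=grab_frame('wrist');s=sense();p=np.array(s['eef_pos']);R=np.array(s['orientation'])
for z in(143,146,150):
    k=atz(f,180+293/4,180+406/4,z,True);print(k,(k-p)@R, k[:2]-[529.4,-219.6],np.hypot(*(k[:2]-[529.4,-219.6])))
E
```

```text
[ 471.95654456 -163.36203798  143.        ] [ -1.10123618  -0.54034747 -11.1182073 ] [-57.44345544  56.23796202] 80.38942060057829
[ 470.26564226 -162.4375758   146.        ] [  0.84003773  -0.53115887 -14.10905201] [-59.13435774  57.1624242 ] 82.2460637699813
[ 468.01110586 -161.20495955  150.        ] [  3.42840295  -0.51890739 -18.09684495] [-61.38889414  58.39504045] 84.72648388949058
```

```bash
sed -i 's/c=(529.9,-220.0),r=80./c=(529.2,-219.0),r=81./' circ.py; python3 -m inch '[[[0,0,0,0,0,-0.12,0.45],[0,0,0,0,0,-0.12,0.7],[0,0,0,0,0,-0.12,0.9],[0,0,0,0,0,-0.12,0.9],[0,0,0,0,0,-0.12,0.9]]]' 40; python3 circ.py 12 15
```

```text
time_s: 12.6
eef_pos: [471.2, -162.5, 127.0]
orientation: [[-0.881, 0.473, -0.005], [0.473, 0.881, 0.0], [0.005, -0.002, -1.0]]
force: [0.8, -1.8, -2.1]
opening: 0.284
a0 135.77803516416273 r 80.99096572759731 F [ 0.8 -1.8 -2.1] z 126.95340549017972
[0,0,0,0.41,0.33,0,0.95],[0,0,0,0.90,0.54,0,0.95],[0,0,0,1.42,0.61,0,0.95],[0,0,0,1.95,0.55,0,0.95],[0,0,0,2.44,0.36,0,0.95],[0,0,0,2.86,0.04,0,0.95],[0,0,0,3.19,-0.38,0,0.95],[0,0,0,3.40,-0.86,0,0.95],[0,0,0,3.48,-1.38,0,0.95],[0,0,0,3.41,-1.91,0,0.95],[0,0,0,3.22,-2.40,0,0.95],[0,0,0,2.90,-2.82,0,0.95],
```

```bash
python3 -m inch '[[[0,0,0,0.2,0.19,0,0.9],[0,0,0,0.41,0.33,0,0.9],[0,0,0,0.9,0.54,0,0.9],[0,0,0,1.42,0.61,0,0.9],[0,0,0,1.95,0.55,0,0.9],[0,0,0,2.44,0.36,0,0.9],[0,0,0,2.86,0.04,0,0.9],[0,0,0,3.19,-0.38,0,0.9],[0,0,0,3.4,-0.86,0,0.9],[0,0,0,3.48,-1.38,0,0.9]]]'; python3 circ.py 12 15
```

```text
time_s: 13.43
eef_pos: [610.3, -216.8, 126.7]
orientation: [[-0.882, 0.471, -0.01], [0.471, 0.882, 0.003], [0.01, -0.002, -1.0]]
force: [-13.1, 3.5, 5.1]
opening: 0.279
a0 1.576132871981645 r 81.1205910132938 F [-13.1   3.5   5.1] z 126.65510070595882
[0,0,0,-0.06,-0.53,0,0.95],[0,0,0,-0.25,-1.02,0,0.95],[0,0,0,-0.56,-1.45,0,0.95],[0,0,0,-0.97,-1.78,0,0.95],[0,0,0,-1.45,-2.00,0,0.95],[0,0,0,-1.97,-2.08,0,0.95],[0,0,0,-2.50,-2.03,0,0.95],[0,0,0,-2.99,-1.84,0,0.95],[0,0,0,-3.42,-1.53,0,0.95],[0,0,0,-3.75,-1.12,0,0.95],[0,0,0,-3.97,-0.63,0,0.95],[0,0,0,-4.05,-0.11,0,0.95],
```

```bash
sed -i 's/c=(529.2,-219.0),r=81./c=(528.9,-219.0),r=80.2/' circ.py; python3 circ.py 12 15|tail -1; python3 -m inch '[[[0,0,0,-0.06,-0.25,0,0.9],[0,0,0,-0.1,-0.53,0,0.9],[0,0,0,-0.28,-1.01,0,0.9],[0,0,0,-0.58,-1.43,0,0.9],[0,0,0,-0.99,-1.76,0,0.9],[0,0,0,-1.46,-1.97,0,0.9],[0,0,0,-1.98,-2.06,0,0.9],[0,0,0,-2.5,-2.01,0,0.9],[0,0,0,-2.98,-1.83,0,0.9],[0,0,0,-3.41,-1.52,0,0.9],[0,0,0,-3.74,-1.12,0,0.9],[0,0,0,-3.96,-0.63,0,0.9]]]'; python3 circ.py 12 15
```

```text
[0,0,0,-0.08,-0.52,0,0.95],[0,0,0,-0.27,-1.01,0,0.95],[0,0,0,-0.58,-1.43,0,0.95],[0,0,0,-0.99,-1.76,0,0.95],[0,0,0,-1.46,-1.98,0,0.95],[0,0,0,-1.98,-2.06,0,0.95],[0,0,0,-2.50,-2.01,0,0.95],[0,0,0,-2.99,-1.82,0,0.95],[0,0,0,-3.41,-1.51,0,0.95],[0,0,0,-3.74,-1.11,0,0.95],[0,0,0,-3.96,-0.63,0,0.95],[0,0,0,-4.04,-0.11,0,0.95],
time_s: 14.43
eef_pos: [452.3, -242.2, 127.6]
orientation: [[-0.881, 0.473, -0.006], [0.473, 0.881, 0.0], [0.005, -0.003, -1.0]]
force: [10.0, 0.5, 1.5]
opening: 0.279
a0 -163.14196186952586 r 80.00463040839128 F [10.   0.5  1.5] z 127.6093034938455
[0,0,0,-0.09,0.52,0,0.95],[0,0,0,-0.04,1.04,0,0.95],[0,0,0,0.15,1.53,0,0.95],[0,0,0,0.45,1.95,0,0.95],[0,0,0,0.86,2.28,0,0.95],[0,0,0,1.33,2.50,0,0.95],[0,0,0,1.85,2.58,0,0.95],[0,0,0,2.37,2.53,0,0.95],[0,0,0,2.86,2.35,0,0.95],[0,0,0,3.29,2.04,0,0.95],[0,0,0,3.62,1.64,0,0.95],[0,0,0,3.83,1.16,0,0.95],
```

```bash
python3 -m inch '[[[0,0,0,-0.05,0.26,0,0.9],[0,0,0,-0.08,0.52,0,0.9],[0,0,0,-0.03,1.04,0,0.9],[0,0,0,0.16,1.52,0,0.9],[0,0,0,0.46,1.94,0,0.9],[0,0,0,0.86,2.27,0,0.9],[0,0,0,1.33,2.48,0,0.9],[0,0,0,1.85,2.57,0,0.9],[0,0,0,2.37,2.52,0,0.9],[0,0,0,2.86,2.34,0,0.9],[0,0,0,3.28,2.03,0,0.9],[0,0,0,3.6,1.63,0,0.9]]]'; python3 circ.py 12 15
```

```text
time_s: 15.43
eef_pos: [597.5, -176.0, 127.3]
orientation: [[-0.882, 0.471, -0.008], [0.471, 0.882, 0.001], [0.008, -0.003, -1.0]]
force: [-7.2, 0.8, 3.6]
opening: 0.279
a0 32.10967896263266 r 80.96283542131854 F [-7.2  0.8  3.6] z 127.34295282266427
[0,0,0,0.20,-0.49,0,0.95],[0,0,0,0.29,-1.00,0,0.95],[0,0,0,0.24,-1.52,0,0.95],[0,0,0,0.06,-2.01,0,0.95],[0,0,0,-0.25,-2.44,0,0.95],[0,0,0,-0.65,-2.77,0,0.95],[0,0,0,-1.12,-2.99,0,0.95],[0,0,0,-1.64,-3.08,0,0.95],[0,0,0,-2.16,-3.03,0,0.95],[0,0,0,-2.65,-2.85,0,0.95],[0,0,0,-3.08,-2.54,0,0.95],[0,0,0,-3.41,-2.14,0,0.95],
```

```bash
python3 - <<'E'
from h import *
import cv2
g=grab_frame('scene');save(g['pixels'],'s9')
g0=cv2.imread('pics/scene0.png')[:,:,::-1]
save(np.hstack([cv2.resize(g0[30:230,220:380],(390,488)),cv2.resize(g['pixels'][30:230,220:380],(390,488))]),'m9')
E
```

```text
(no output)
```

View pics/m9.png

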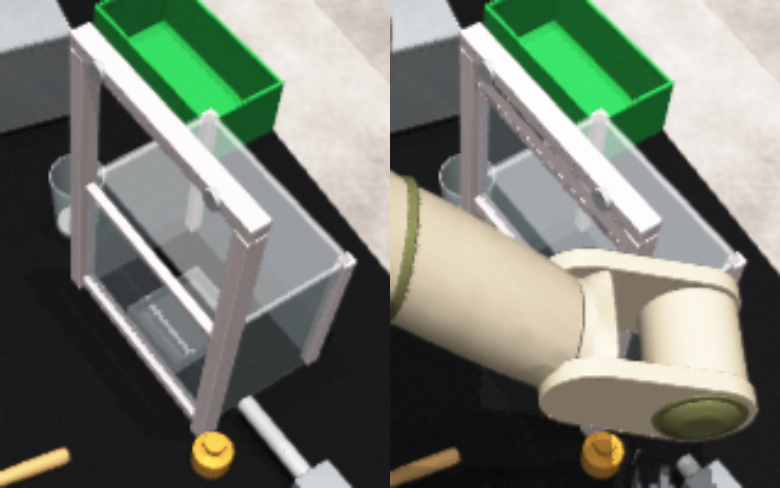

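```bash
python3 -m inch '[[[0,0,0,0.1,-0.2,0,0.9],[0,0,0,0.17,-0.45,0,0.9],[0,0,0,0.19,-0.5,0,0.9],[0,0,0,0.19,-0.5,0,0.9]]]'; python3 circ.py 6 10
```

```text
time_s: 15.82
eef_pos: [607.1, -199.1, 127.3]
orientation: [[-0.881, 0.473, -0.005], [0.473, 0.881, -0.0], [0.005, -0.003, -1.0]]
force: [-0.0, 0.2, 4.1]
opening: 0.283
a0 14.28649986051453 r 80.73109916624442 F [-0.   0.2  4.1] z 127.32945450150301
[0,0,0,0.04,-0.35,0,0.95],[0,0,0,0.04,-0.70,0,0.95],[0,0,0,-0.03,-1.04,0,0.95],[0,0,0,-0.15,-1.37,0,0.95],[0,0,0,-0.33,-1.67,0,0.95],[0,0,0,-0.56,-1.93,0,0.95],
```

```bash
python3 -m inch '[[[0,0,0,0.02,-0.18,0,0.9],[0,0,0,0.04,-0.35,0,0.9],[0,0,0,0.05,-0.52,0,0.9],[0,0,0,0.05,-0.7,0,0.9]]]'; python3 circ.py 6 10
```

```text
time_s: 16.15
eef_pos: [609.3, -227.4, 127.3]
orientation: [[-0.881, 0.473, -0.005], [0.473, 0.881, 0.0], [0.005, -0.002, -1.0]]
force: [-1.3, 3.0, 3.9]
opening: 0.276
a0 -5.971854459825735 r 80.79145190328722 F [-1.3  3.   3.9] z 127.258057369005
[0,0,0,-0.08,-0.34,0,0.95],[0,0,0,-0.21,-0.67,0,0.95],[0,0,0,-0.39,-0.97,0,0.95],[0,0,0,-0.62,-1.23,0,0.95],[0,0,0,-0.89,-1.45,0,0.95],[0,0,0,-1.19,-1.62,0,0.95],
```

Moving freely at ~698°. Continue.

```bash
python3 -m inch '[[[0,0,0,-0.04,-0.17,0,0.9],[0,0,0,-0.08,-0.34,0,0.9],[0,0,0,-0.14,-0.5,0,0.9],[0,0,0,-0.21,-0.67,0,0.9]]]'; python3 circ.py 6 10
```

```text
time_s: 16.48
eef_pos: [600.9, -255.1, 127.4]
orientation: [[-0.881, 0.473, -0.004], [0.473, 0.881, -0.0], [0.004, -0.002, -1.0]]
force: [2.7, 2.6, 4.4]
opening: 0.281
a0 -26.634586739652345 r 80.5369901757011 F [2.7 2.6 4.4] z 127.42350041573594
[0,0,0,-0.19,-0.29,0,0.95],[0,0,0,-0.42,-0.55,0,0.95],[0,0,0,-0.70,-0.77,0,0.95],[0,0,0,-1.00,-0.94,0,0.95],[0,0,0,-1.34,-1.05,0,0.95],[0,0,0,-1.68,-1.10,0,0.95],
```

```bash
python3 - <<'E'
from h import *
import cv2
g=grab_frame('scene');t=grab_frame('top')
save(np.hstack([cv2.resize(t['pixels'][50:190,130:310],(386,300)),cv2.resize(g['pixels'][30:230,220:380],(400,500))[:300]]),'m10')
E
```

```text
(no output)
```

View pics/m10.png

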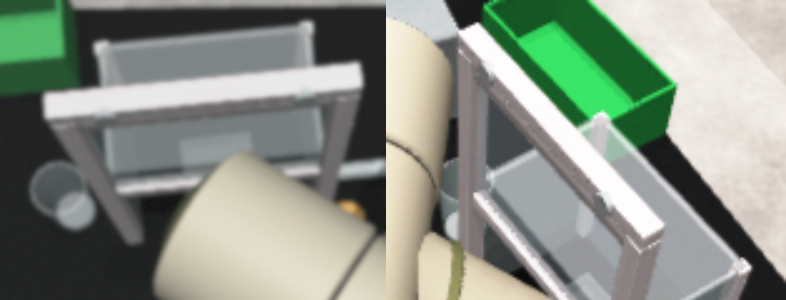

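```bash
python3 -m inch '[[[0,0,0,-0.09,-0.15,0,0.9],[0,0,0,-0.19,-0.29,0,0.9],[0,0,0,-0.3,-0.42,0,0.9],[0,0,0,-0.42,-0.55,0,0.9]]]'; python3 circ.py 6 10
```

```text
time_s: 16.92
eef_pos: [583.3, -278.2, 127.5]
orientation: [[-0.881, 0.474, -0.005], [0.474, 0.881, -0.001], [0.004, -0.003, -1.0]]
force: [1.9, 2.3, 5.4]
opening: 0.28
a0 -47.42239076929582 r 80.39270083670161 F [1.9 2.3 5.4] z 127.4719600698197
[0,0,0,-0.28,-0.21,0,0.95],[0,0,0,-0.59,-0.37,0,0.95],[0,0,0,-0.92,-0.48,0,0.95],[0,0,0,-1.27,-0.52,0,0.95],[0,0,0,-1.62,-0.51,0,0.95],[0,0,0,-1.96,-0.43,0,0.95],
```

```bash
python3 -m inch '[[[0,0,0,-0.14,-0.11,0,0.9],[0,0,0,-0.28,-0.21,0,0.9],[0,0,0,-0.43,-0.29,0,0.9],[0,0,0,-0.43,-0.29,0,0.9]]]'; python3 circ.py 6 10
```

```text
time_s: 17.25
eef_pos: [564.8, -290.7, 127.6]
orientation: [[-0.88, 0.475, -0.006], [0.475, 0.88, -0.001], [0.005, -0.003, -1.0]]
force: [0.5, -0.6, 4.3]
opening: 0.276
a0 -63.37704562790163 r 80.20290175197223 F [ 0.5 -0.6  4.3] z 127.57771143943611
[0,0,0,-0.32,-0.13,0,0.95],[0,0,0,-0.67,-0.20,0,0.95],[0,0,0,-1.02,-0.21,0,0.95],[0,0,0,-1.36,-0.16,0,0.95],[0,0,0,-1.69,-0.05,0,0.95],[0,0,0,-2.00,0.12,0,0.95],
```

```bash
python3 -m inch '[[[0,0,0,-0.16,-0.07,0,0.9],[0,0,0,-0.32,-0.13,0,0.9],[0,0,0,-0.5,-0.17,0,0.9],[0,0,0,-0.5,-0.17,0,0.9]]]'; python3 circ.py 6 10
```

```text
time_s: 17.58
eef_pos: [546.5, -296.9, 128.2]
orientation: [[-0.88, 0.475, 0.001], [0.475, 0.88, -0.0], [-0.001, 0.0, -1.0]]
force: [15.9, 4.6, 1.5]
opening: 0.281
a0 -77.30459687000082 r 79.86237043077637 F [15.9  4.6  1.5] z 128.20743687695597
[0,0,0,-0.34,-0.06,0,0.95],[0,0,0,-0.69,-0.04,0,0.95],[0,0,0,-1.04,0.03,0,0.95],[0,0,0,-1.36,0.17,0,0.95],[0,0,0,-1.65,0.35,0,0.95],[0,0,0,-1.91,0.59,0,0.95],
```

```bash
python3 -m inch '[[[0,0,0,0,0,0,0.4],[0,0,0,0,0,0,0],[0,0,0,0,0,0,0],[0,0,0,0,0,0.1,0],[0,0,0,0,0,0.5,0],[0,0,0,0,0,1.2,0],[0,0,0,-0.2,0,1.9,0],[0,0,0,-0.8,0.3,2.4,0],[0,0,0.5,-1.6,0.9,2.4,0],[0,0,1.2,-2.4,1.6,2.4,0],[0,0,2,-3.2,2.4,2.4,0],[0,0,3,-3.7,3.3,2.4,0]]]'
```

```text
time_s: 18.58
eef_pos: [397.8, -167.5, 224.1]
orientation: [[-0.984, 0.178, 0.0], [0.178, 0.984, -0.0], [-0.0, -0.0, -1.0]]
force: [0.8, 0.6, 0.6]
opening: 1.001
```

```bash
cat >> h.py <<'E'
from scipy.spatial.transform import Rotation as Ro
def target(yaw,t):
    c,s=np.cos(np.radians(yaw)),np.sin(np.radians(yaw));f=np.array([c,s,0]);u=np.array([0,0,1.]);l=np.array([-s,c,0])
    t=np.radians(t); z=f*np.sin(t)-u*np.cos(t); x=-f*np.cos(t)-u*np.sin(t); return np.column_stack([x,np.cross(z,x),z])
def turn(R1):
    R0=np.array(sense()['orientation']); return Ro.from_matrix(R1@R0.T).as_rotvec(degrees=True)/6
E
python3 - <<'E'
from h import *
print(turn(target(5.3,40)),target(5.3,40))
E
```

```text
[-0.28696761 -6.67724903  2.48143336] [[-0.76276937 -0.09237059  0.6400395 ]
 [-0.07075998  0.9957247   0.05937467]
 [-0.64278761  0.         -0.76604444]]
```

```bash
python3 -m inch '[[[-0.03,-0.6,0.2,0.1,0.4,0,0],[-0.07,-1.5,0.6,0.2,1.1,0,0],[-0.1,-2.5,0.9,0.3,1.9,-0.2,0],[-0.15,-3.5,1.3,0.4,2.8,-0.5,0],[-0.2,-4.5,1.7,0.5,3.6,-0.8,0],[-0.24,-5.5,2,0.7,4.4,-1.1,0],[-0.27,-6.3,2.3,0.8,5,-1.4,0],[-0.29,-6.68,2.48,0.8,5.3,-1.6,0],[-0.29,-6.68,2.48,0.8,5.3,-1.6,0],[-0.29,-6.68,2.48,0.8,5.3,-1.6,0]]]'
python3 - <<'E'
from h import *
import cv2
f=grab_frame('wrist');g=grab_frame('top');h=grab_frame('scene');s=sense();print(s['eef_pos'],s['q'])
save(f['pixels'],'w11');save(g['pixels'],'t11');save(h['pixels'],'s11')
E
```

```text
time_s: 19.42
eef_pos: [429.9, 47.7, 163.7]
orientation: [[-0.768, -0.088, 0.634], [-0.065, 0.996, 0.059], [-0.637, 0.004, -0.771]]
force: [-0.5, -1.1, 1.3]
opening: 0.998
[431.51954291  45.95677625 165.22603139] [ -17.87484036    7.88537841  125.46873237   58.02738804   17.08396946
 -165.26215133]
```

View pics/w11.png

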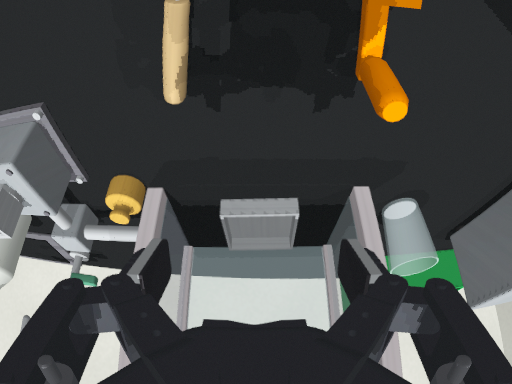

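View pics/t11.png

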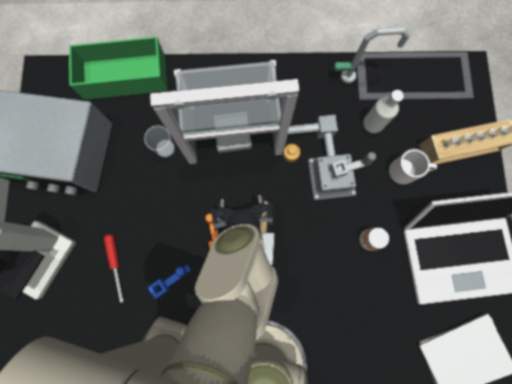

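View pics/s11.png

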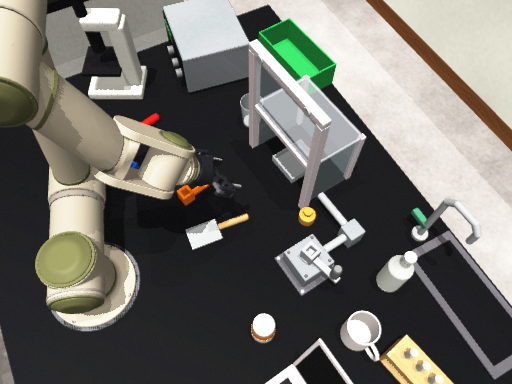

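```bash
python3 - <<'E'
import cv2
t=cv2.imread('pics/w11.png')
cv2.imwrite('pics/w11c.png',cv2.resize(t[180:270,140:390],None,fx=3.2,fy=3.2,interpolation=cv2.INTER_CUBIC)[:, :800])
E
```

```text
(no output)
```

View pics/w11c.png

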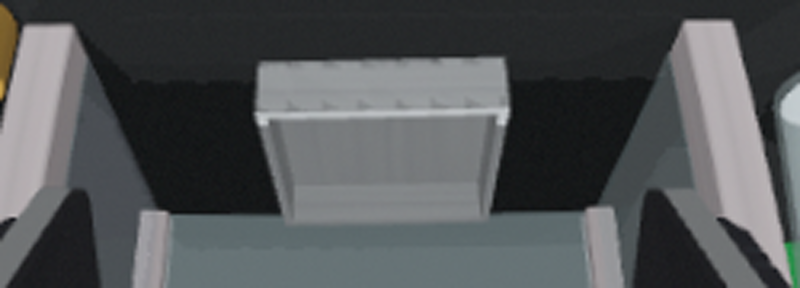

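```bash
python3 - <<'E'
from h import *
f=grab_frame('wrist')
P=lambda u,v,z:atz(f,140+u/3.2,180+v/3.2,z,True)
for n,a,b,z in [('bot',(256,64),(506,59),0),('top',(256,110),(510,106),24),('postR',(25,27),(76,27),0),('postL',(683,22),(734,22),0),('inner posts',(76,27),(683,22),0)]:
    A,B=P(*a,z),P(*b,z);d=B-A;print(n,A.round(1),B.round(1),((A+B)/2).round(1),np.hypot(*d[:2]).round(1),np.degrees(np.arctan2(-d[0],d[1])))
print('rear top',P(290,221,24),P(490,217,24))
t=grab_frame('top')
for l in ['tray_mid','sash_line']: print(find_in('top',l)[:2],find_in('wrist',l)[:2])
E
```

```text
bot [633.6  19.    0. ] [619.7 121.7   0. ] [626.6  70.4   0. ] 103.6 7.669718086149601
top [630.2  20.6  24. ] [617.3 120.9  24. ] [623.7  70.8  24. ] 101.1 7.318395430529624
postR [615.7 -76.5   0. ] [613.7 -54.3   0. ] [614.7 -65.4   0. ] 22.3 5.260251344567555
postL [586.4 188.3   0. ] [584.1 210.6   0. ] [585.3 199.5   0. ] 22.4 6.0434248783388265
inner posts [613.7 -54.3   0. ] [586.4 188.3   0. ] [600.1  67.    0. ] 244.2 6.410226606562089
rear top [739.40930243  36.87177834  24.        ] [725.30677178 135.46429044  24.        ]
[{'xyz': [642.9, 74.7, 5.2], 'p': 0.71}, {'xyz': [549.3, -443.2, 49.1], 'p': 0.58}] [{'xyz': [670.1, 81.8, 5.8], 'p': 0.82}, {'xyz': [674.8, -15.5, 48.2], 'p': 0.46}]
[{'xyz': [602.5, 39.9, 233.3], 'p': 0.95}] [{'xyz': [676.2, -17.9, 51.6], 'p': 0.9}]
```

```bash
cat >> h.py <<'E'
def target2(yaw,t):
    R=target(yaw,t); # roll so tool x = left
    c,s=np.cos(np.radians(yaw)),np.sin(np.radians(yaw)); x=np.array([-s,c,0]); z=R[:,2]; return np.column_stack([x,np.cross(z,x),z])
E
python3 - <<'E'
from h import *
s=sense();print(s['q'],s['eef_pos']);v=turn(target2(6,42));print(v,np.linalg.norm(v))
E
```

```text
[ -17.86619836    7.90011629  125.52410149   58.19654961   17.02189224
 -165.22273343] [431.28274347  45.99151091 164.9802296 ]
[  9.79726439   0.64710269 -11.22433286] 14.912772359865908
```

```bash
python3 -m inch '[[[0.65,0.04,-0.75,0,0,0,0.3],[1.31,0.09,-1.5,0,0,0,0.6],[2.05,0.13,-2.35,0.1,0,0,1],[2.8,0.18,-3.2,0.3,0.05,-0.1,1],[3.5,0.23,-4.05,0.5,0.1,-0.2,1],[4.25,0.28,-4.9,0.7,0.1,-0.3,1],[5,0.33,-5.75,0.9,0.1,-0.5,1],[5.75,0.38,-6.6,1.2,0.15,-0.7,1],[6.5,0.43,-7.4,1.5,0.2,-0.9,1],[7.2,0.48,-8.25,1.8,0.2,-1.1,1],[7.95,0.53,-9.1,2.1,0.25,-1.3,1],[8.7,0.58,-9.95,2.3,0.3,-1.5,1]]]'
python3 - <<'E'
from h import *
s=sense();print(s['q'],s['eef_pos']);v=turn(target2(6,42));print(v,np.linalg.norm(v))
E
```

```text
time_s: 20.87
eef_pos: [524.5, 57.7, 104.7]
orientation: [[-0.231, 0.712, 0.663], [0.967, 0.246, 0.073], [-0.111, 0.657, -0.745]]
force: [0.3, -0.2, 0.2]
opening: -0.001
[ -12.18599044   23.99690731  118.27724477  101.8125655    12.43394559
 -125.64981974] [524.5428869   57.70937601 104.74083799]
[ 1.06717414  0.08175011 -1.23302433] 1.6327561695297312
```

```bash

python3 - <<'E'
from h import *
s=sense();v=turn(target2(16,42));print(v,np.linalg.norm(v))
E
```

```text
[1.05534393 0.17434295 0.43189889] 1.1535523105340681
```

```bash
python3 -m inch '[[[0.3,0.05,0.12,0.1,0,-0.1,1],[0.6,0.1,0.24,0.4,0.05,-0.4,1],[0.9,0.15,0.36,0.8,0.1,-0.8,1],[1.05,0.17,0.43,1.1,0.1,-1.07,1],[1.05,0.17,0.43,1.1,0.1,-1.07,1]]]'
python3 - <<'E'
from h import *
import cv2
f=grab_frame('wrist');h=grab_frame('scene');s=sense();print(s['q'],s['eef_pos']);v=turn(target2(16,42));print(v)
save(np.hstack([cv2.resize(f['pixels'],(450,338)),cv2.resize(h['pixels'][70:240,200:370],(338,338))]),'m12')
E
```

```text
time_s: 21.28
eef_pos: [570.1, 60.8, 60.3]
orientation: [[-0.275, 0.715, 0.643], [0.961, 0.205, 0.184], [-0.0, 0.669, -0.743]]
force: [-0.0, 0.4, 0.6]
opening: 0.002
[ -13.83968024   32.25479217  113.2733886    99.83753752   19.68443972
 -123.54814421] [568.17323393  61.53534334  61.68658571]
[ 0.01002736 -0.00469891  0.00346087]
```

View pics/m12.png

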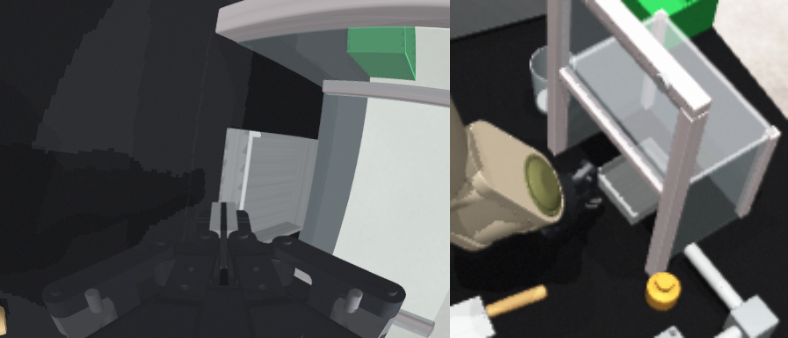

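```bash
python3 -m inch '[[[0,0,0,0.2,0.03,-0.04,1],[0,0,0,0.5,0.07,-0.04,1],[0,0,0,0.9,0.11,-0.04,1],[0,0,0,1.1,0.14,-0.04,1],[0,0,0,1.1,0.14,-0.04,1]]]'
python3 - <<'E'
from h import *
import cv2
f=grab_frame('wrist');h=grab_frame('scene');s=sense();print(s['q'],s['eef_pos'],s['force']);v=turn(target2(16,42));print(v)
save(np.hstack([cv2.resize(f['pixels'],(450,338)),cv2.resize(h['pixels'][70:240,200:370],(338,338))]),'m13')
E
```

```text
time_s: 21.8
eef_pos: [612.9, 67.4, 61.4]
orientation: [[-0.276, 0.713, 0.645], [0.961, 0.206, 0.183], [-0.003, 0.67, -0.742]]
force: [-1.0, 0.2, -0.5]
opening: -0.003
[ -11.76803441   34.45892709  106.43057691   88.23190908   18.11277364
 -109.57802989] [611.31188784  67.4194098   60.68364297] [-1.27819793  0.09459863  0.21316501]
[ 0.01463527 -0.00155778 -0.00221022]
```

View pics/m13.png

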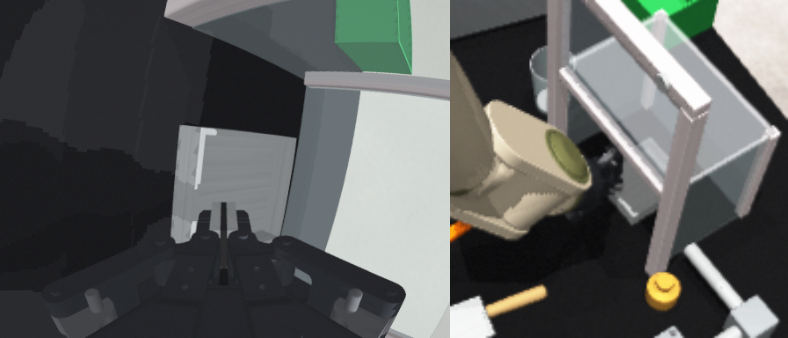

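```bash
python3 -m inch '[[[0,0,0,0.2,0.03,0,1],[0,0,0,0.5,0.06,0,1],[0,0,0,0.75,0.09,0,1],[0,0,0,0.85,0.09,0,1],[0,0,0,0.85,0.09,-0.1,1],[0,0,0,0.85,0.09,-0.25,1],[0,0,0,0.85,0.09,-0.25,1]]]'
python3 - <<'E'
from h import *
import cv2
f=grab_frame('wrist');h=grab_frame('scene');s=sense();print(s['q'],s['eef_pos'],s['force']);v=turn(target2(16,42));print(v)
save(np.hstack([cv2.resize(f['pixels'],(450,338)),cv2.resize(h['pixels'][70:240,200:370],(338,338))]),'m14')
E
```

```text
time_s: 22.48
eef_pos: [644.0, 71.1, 49.9]
orientation: [[-0.276, 0.716, 0.642], [0.961, 0.206, 0.184], [-0.001, 0.667, -0.745]]
force: [0.8, -0.3, 0.7]
opening: -0.004
[ -10.53331533   37.30553661  101.35289628   81.88132205   17.50787544
 -101.91148636] [644.58827221  70.99804787  50.6773881 ] [ 0.17627283 -0.17010358  0.49587273]
[ 0.01298639 -0.010013   -0.00073086]
```

View pics/m14.png

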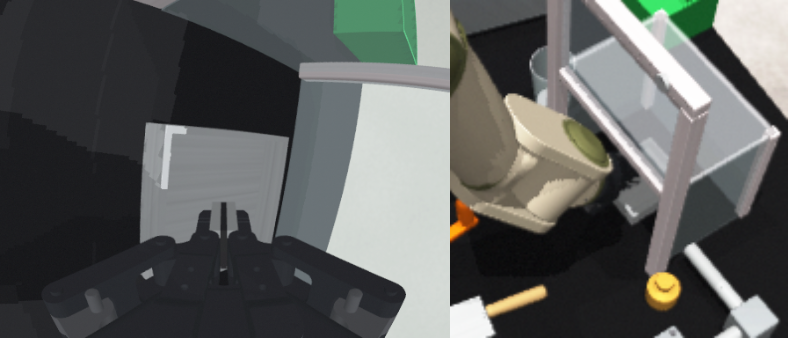

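```bash
python3 -m inch '[[[0,0,0,0,0,-0.12,1],[0,0,0,0,0,-0.24,1],[0,0,0,0,0,-0.34,1],[0,0,0,0,0,-0.34,1]]]'
```

```text
time_s: 22.92
eef_pos: [644.1, 71.0, 36.8]
orientation: [[-0.276, 0.716, 0.642], [0.961, 0.206, 0.183], [-0.001, 0.667, -0.745]]
force: [0.2, 0.1, -0.7]
opening: 0.001
```

```bash
python3 -m inch '[[[0,0,0,0,0,-0.1,1],[0,0,0,-0.1,-0.01,-0.1,1],[0,0,0,-0.3,-0.03,-0.1,1],[0,0,0,-0.5,-0.05,-0.1,1],[0,0,0,-0.7,-0.07,-0.1,1],[0,0,0,-0.9,-0.09,-0.1,1],[0,0,0,-1.1,-0.11,-0.1,1]]]'
python3 - <<'E'
from h import *
import cv2
f=grab_frame('wrist');h=grab_frame('scene');s=sense();print(s['q'],s['eef_pos'],s['force'])
save(np.hstack([cv2.resize(f['pixels'],(450,338)),cv2.resize(h['pixels'][70:240,200:370],(338,338))]),'m15')
E
```

```text
time_s: 23.5
eef_pos: [600.1, 66.5, 33.7]
orientation: [[-0.276, 0.714, 0.643], [0.961, 0.206, 0.184], [-0.001, 0.669, -0.743]]
force: [2.6, 0.2, 0.4]
opening: -0.003
[ -12.19878204   37.20633786  109.170541    103.89977855   18.92950093
 -126.42096641] [599.47532096  66.48992305  33.40328116] [-0.65540358  1.29529303  0.36465681]
```

View pics/m15.png

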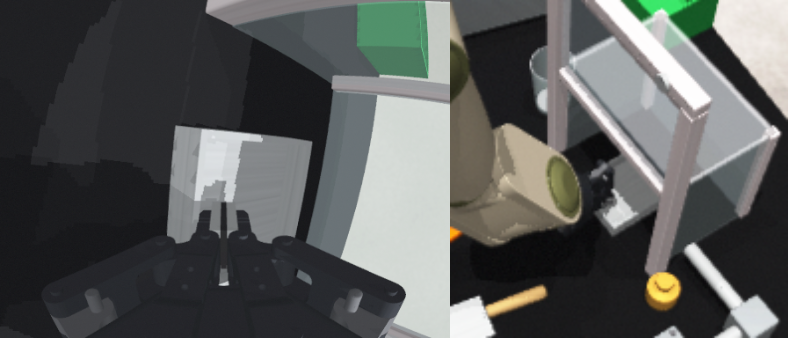

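```bash
python3 -m inch '[[[0,0,0,-0.15,-0.015,0,1],[0,0,0,-0.35,-0.035,0,1],[0,0,0,-0.6,-0.06,0,1],[0,0,0,-0.85,-0.085,0,1],[0,0,0,-1.1,-0.11,0,1],[0,0,0,-1.35,-0.135,0,1],[0,0,0,-1.5,-0.15,0,1]]]'
python3 - <<'E'
from h import *
import cv2
f=grab_frame('wrist');h=grab_frame('scene');s=sense();print(s['q'],s['eef_pos'],s['force'])
save(np.hstack([cv2.resize(f['pixels'],(450,338)),cv2.resize(h['pixels'][70:240,200:370],(338,338))]),'m16')
E
```

```text
time_s: 24.18
eef_pos: [539.8, 60.5, 34.2]
orientation: [[-0.275, 0.714, 0.643], [0.961, 0.205, 0.184], [-0.001, 0.669, -0.743]]
force: [2.9, -0.8, 1.4]
opening: 0.004
[ -15.05844697   35.10217395  118.83083916  118.59251439   23.08379966
 -144.76195671] [539.60692083  60.45743738  33.94948553] [ 0.42707371 -0.14264721  0.37166523]
```

View pics/m16.png

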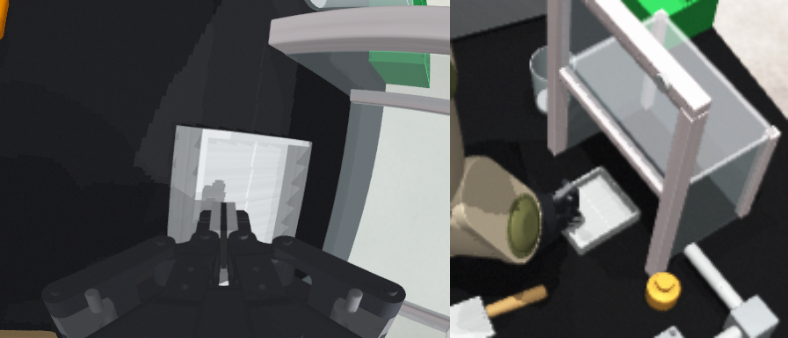

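```bash
python3 -m inch '[[[0,0,0,-0.15,-0.015,0,1],[0,0,0,-0.35,-0.035,0,1],[0,0,0,-0.6,-0.06,0,1],[0,0,0,-0.85,-0.085,0,1],[0,0,0,-1.1,-0.11,0,1],[0,0,0,-1.1,-0.11,0,1]]]'
python3 - <<'E'
from h import *
import cv2
f=grab_frame('wrist');h=grab_frame('scene');t=grab_frame('top');s=sense();print(s['q'],s['eef_pos'],s['force'])
save(np.hstack([cv2.resize(t['pixels'][100:220,150:310],(450,338)),cv2.resize(h['pixels'][100:240,200:340],(338,338))]),'m17')
E
```

```text
time_s: 24.78
eef_pos: [495.3, 56.1, 34.2]
orientation: [[-0.275, 0.715, 0.643], [0.961, 0.204, 0.184], [0.0, 0.668, -0.744]]
force: [0.2, 0.5, 1.1]
opening: -0.0
[ -17.78452877   34.25049845  125.89888075  126.04566763   27.32023858
 -155.77819031] [496.21711732  56.00538054  33.92526152] [1.20951103 0.16439386 0.76147143]
```

View pics/m17.png

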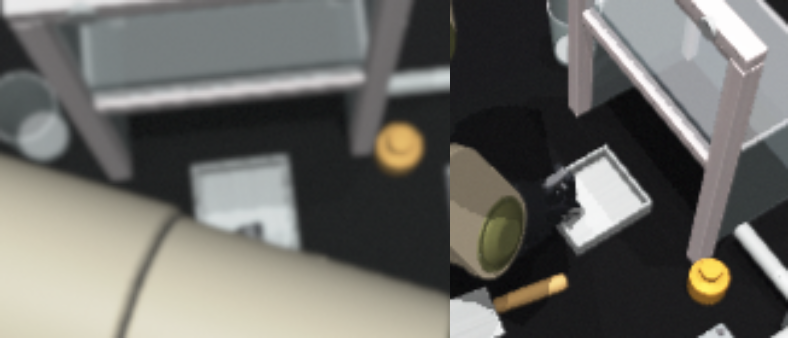

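```bash
python3 - <<'E'
from h import *
h=grab_frame('scene');t=grab_frame('top')
T=lambda u,v,z:atz(t,150+u*160/450,100+v*120/338,z).round(1)
S=lambda u,v,z:atz(h,200+(u-450)*140/338,100+v*140/338,z).round(1)
print('top rear edge',T(190,163,24),T(291,152,24),'posts front feet',T(115,180,0),T(362,155,0))
print('scene rear corners',S(608,148,24),S(651,203,24), 'post feet',S(580,115,0),S(702,262,0))
s=sense();print(s['eef_pos'])
E
```

```text
top rear edge [588. 120.  24.] [598.7  13.1  24. ] posts front feet [577.2 203.1   0. ] [601.9 -63.9   0. ]
scene rear corners [588.8 114.5  24. ] [597.2  20.5  24. ] post feet [589.  189.1   0. ] [619.2 -68.4   0. ]
[496.07681023  56.11951171  33.86076041]
```

```bash
python3 -m inch '[[[0.3,0.08,-0.35,-0.05,0,0,1],[0.6,0.18,-0.7,-0.2,-0.02,0,1],[0.9,0.26,-1.05,-0.4,-0.04,0,1],[1.07,0.31,-1.24,-0.6,-0.06,0,1],[1.07,0.31,-1.24,-0.8,-0.08,0,1],[1.07,0.31,-1.24,-0.8,-0.08,0,1]]]'
python3 - <<'E'
from h import *
s=sense();print(s['q'],s['eef_pos'],s['force'])
E
```

```text
time_s: 25.53
eef_pos: [462.8, 52.9, 33.8]
orientation: [[-0.146, 0.753, 0.641], [0.982, 0.034, 0.184], [0.117, 0.657, -0.745]]
force: [0.7, -0.1, 0.8]
opening: 0.002
[ -20.35840401   34.14819238  131.45583513  130.28826338   31.22964614
 -153.41995567] [462.81039524  52.93654099  33.78214536] [ 0.719436   -0.14993626  0.83495604]
```

```bash
python3 -m inch '[[[0,0,0,0.15,0.02,0,1],[0,0,0,0.2,0.02,0.1,1],[0,0,0,0.2,0.02,0.5,1],[0,0,0,0.2,0.02,1.1,1],[0,0,0,0.1,0,1.9,1],[0,0,0,-0.2,-0.6,2.8,1],[0,0,0,-0.5,-1.4,3.6,1],[0,0,0,-0.8,-2.2,4.2,1],[0,0,0,-0.8,-3,4.5,1],[0,0,0,-0.8,-3.6,4.5,1],[0,0,0,-0.8,-3.6,4.5,1]]]'
python3 - <<'E'
from h import *
for c in('scene','top','wrist'): save(grab_frame(c)['pixels'],c+'20')
s=sense();print(s['q'],s['eef_pos'],s['force'])
E
```

```text
time_s: 26.45
eef_pos: [429.9, -92.5, 215.2]
orientation: [[-0.146, 0.754, 0.641], [0.983, 0.036, 0.182], [0.114, 0.656, -0.746]]
force: [2.0, -0.4, 0.0]
opening: 0.003
[-48.18198982   4.99363738 117.39001001  51.87647194  49.48996897
 -86.16161836] [431.12123331 -94.40449183 215.01766452] [ 0.13112441  1.11391186 -0.06262818]
```

View pics/scene20.png

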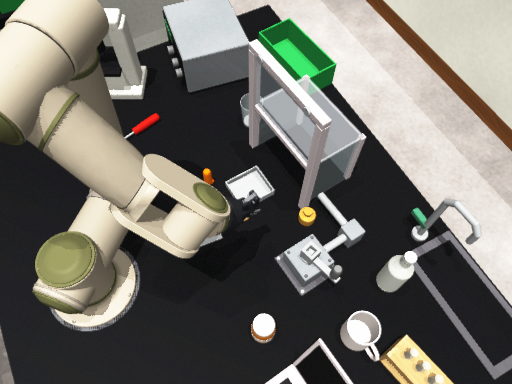

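View pics/top20.png

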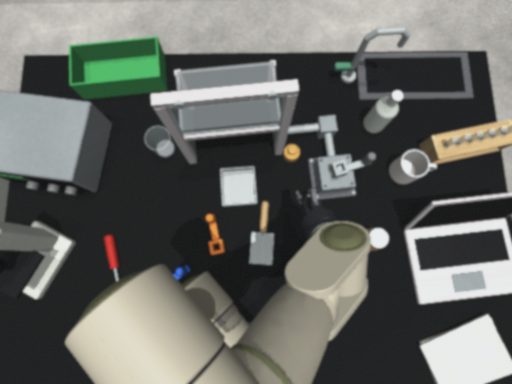

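```bash
python3 - <<'E'
from h import *
import cv2
t=cv2.imread('pics/top20.png');s=cv2.imread('pics/scene20.png')
cv2.imwrite('pics/m21.png',np.hstack([cv2.resize(t[70:215,140:390],(500,290*1),interpolation=cv2.INTER_CUBIC),cv2.resize(s[30:220,230:390],(244,290),interpolation=cv2.INTER_CUBIC)]))
T=grab_frame('top');print([atz(T,u,v,24).round(1).tolist() for u,v in [(221,168),(255,166),(257,205),(223,207)]])
for z in (180,190,200,210): print(z,atz(T,183,138,z).round(1),atz(T,281,130,z).round(1))
E
```

```text
[[556.8, 109.6, 24.0], [561.6, 9.0, 24.0], [444.7, 4.8, 24.0], [440.1, 103.3, 24.0]]
180 [594.5 192.  180. ] [613.  -57.6 180. ]
190 [590.9 190.  190. ] [609.1 -56.8 190. ]
200 [587.2 187.9 200. ] [605.2 -55.9 200. ]
210 [583.6 185.9 210. ] [601.4 -55.1 210. ]
```

View pics/m21.png

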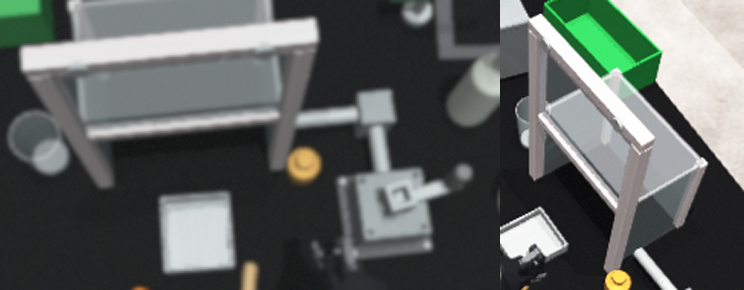

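```bash
python3 - <<'E'
from h import *
T=grab_frame('top');S=grab_frame('scene')
p=tri([ray(T,184,135),ray(S,256.2,107.4)]);print('rail left end',p)
k=atz(T,140+461/2,70+173/2,146);h=atz(T,140+399/2,70+195/2,116);d=k-h;print(k,h,np.hypot(*d[:2]),np.degrees(np.arctan2(d[1],d[0])))
E
python3 - <<'E'
import cv2
s=cv2.imread('pics/scene20.png')
cv2.imwrite('pics/c22.png',cv2.resize(s[220:300,260:350],None,fx=6,fy=6,interpolation=cv2.INTER_CUBIC))
t=cv2.imread('pics/scene20.png')
cv2.imwrite('pics/c23.png',cv2.resize(t[30:220,230:380],None,fx=3.1,fy=3.1,interpolation=cv2.INTER_CUBIC))
E
```

```text
rail left end [594.21257241 186.19709905 197.16513376]
[ 549.94666379 -293.38812226  146.        ] [ 529.21858853 -217.83466374  116.        ] 78.34525000059443 -74.65838967328816
```

View pics/c22.png

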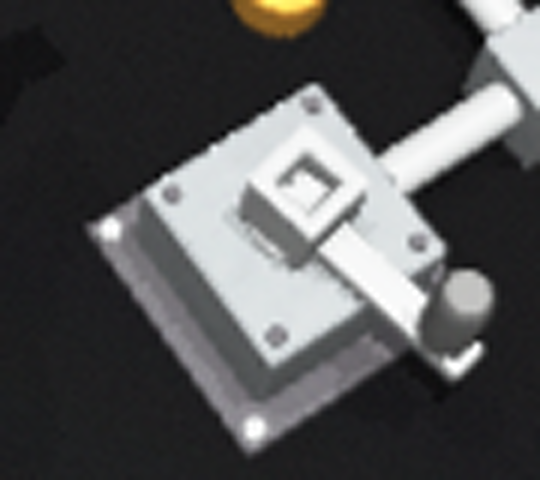

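View pics/c23.png

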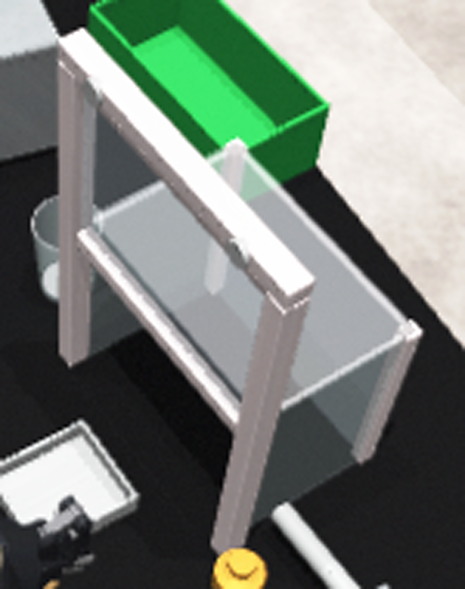

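```bash
python3 - <<'E'
from h import *
T=grab_frame('top');S=grab_frame('scene')
print(proj(S,[529,-219.3,116]),proj(S,[529,-219.3,126]),'seen 310.8,251.3')
print(proj(T,[529,-219.3,116]))
c=[(310,122),(366,182),(297,235),(243,190)]
P=np.array([[260+u/6,220+v/6] for u,v in c]);print(P.mean(0))
print(tri([ray(S,*P.mean(0)),ray(T,339.5,167.5)]))
s=sense();print(s['force'],s['time_s'])
E
```

```text
[309.97026246 251.08519206] [310.47471641 249.65357742] seen 310.8,251.3
[340.04768482 167.5718973 ]
[310.66666667 250.375     ]
[ 530.64052871 -218.24392495  115.04827698]
[-0.03594438  0.83012422  0.58347121] 26.85
```

```bash
python3 -c "
from cell import *
print(sign_off())"
```

```text
the job is handed in; nothing more can be done
None
```

The job is done and handed in at about 27 s. The crank is on its shaft, the sash is up at its stop, and the tray is out on the bench in front of the cupboard.

- **Crank:** I took the grey steel crank and left the blue and orange ones alone. It is down on the collar. The height at seating matched to about 0.1 mm, and the last two-view check put the hub top at 115 mm against 116 mm expected.
- **Sash:** I wound the knob clockwise about 770°, until the resistance rose from about 3 N to 16 N. The lower rail then measured about 197 mm high, which fits a lower edge at the 190 mm stop. I never pushed the sash by hand.
- **Tray:** I hooked the front wall from inside with the fingers closed and drew it straight out. It lies flat and centred, with its rear wall about 40 mm in front of the sash line.
- **Bystanders:** In the last pictures the other things looked as they were at the start. The arm is clear and touches nothing.

**Disagreements:** Part-way through winding, the hand and the knob strained against each other with about 20 N outward and 24 N upward, so I let go and gripped the knob again. After that my estimate of the turning centre was still 1 to 2 mm off, which left side forces of up to about 13 N at the knob. The top camera read the tray about 117 mm long instead of 110 mm, so the 40 mm clearance is good to several millimetres only.

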